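# Start the lug polisher and nest the empty cups

### The job

Put all the cream printed lugs that are on the bench into the bowl of the polisher, lower the orange cover gently onto the bowl so that it sits seated and level, and let go of it; then press its keys fully in, one at a time, in the order blue, yellow, green, and never press the red stop key. Also clear up the empty sorting cups, at any time: medium inside large and small inside medium, pushed home and standing upright on the bench. Do not disturb the screw bin, the glue bottle or the roll of tape.

Things in the scene. Friction and masses are not known exactly. Their poses are not given: they have to be found in the camera images.
- polisher: fixed grey polisher with a blue bowl. Origin: on the bench under the bowl axis; z up, x points away from the key console. Round foot 196 mm across, 35 high; bowl outer diameter 170, inner 160 mm, floor 45 and rim 115 mm above the bench. Console: box 192 mm wide (y), x = -190 to -85 mm, top 45 mm high; on it four keys in a row along y at x = -150 mm, 46 mm apart, order varies
- bowl_floor (a point): centre of the bowl's inner floor, 45 mm above the bench; axes as the polisher's. The four lugs fit in side by side, foot down, in two rows of two; a heap of lugs could hold up the cover
- bowl_rim (a point): centre of the bowl's mouth, at rim height, 115 mm above the bench; axes as the polisher's
- cover: loose round cover, 250 g: grey plug 150 mm across, 8 mm deep; on it an orange flange 182 mm across, 6 mm thick (8 to 14 mm over the origin); upright black knob 28 mm across, 14 to 44 mm over the origin. Origin: centre of the plug underside; z up. Starts plug down on the bench. Seated: plug in the bowl mouth, flange on the rim, origin 8 mm below the rim
- cover_knob (a point): centre of the top of the cover's knob, 44 mm above the cover's origin
- key_blue (a joint): travel of the blue program key: 0 up, 0.006 m fully in (straight down); a spring button, about 1.5 N to start it and 5 N fully in; it springs back. Counts as pressed beyond 0.0045 m
- key_blue_top (a point): centre of the top of the blue key's round cap (26 mm in diameter, its top 63 mm above the bench when up, 6 mm proud of its black collar of 42 mm); moves with the key
- key_yellow (a joint): travel of the yellow timer key: 0 up, 0.006 m fully in (straight down); a spring button, about 1.5 N to start it and 5 N fully in; it springs back. Counts as pressed beyond 0.0045 m
- key_yellow_top (a point): centre of the top of the yellow key's round cap (26 mm in diameter, its top 63 mm above the bench when up, 6 mm proud of its black collar of 42 mm); moves with the key
- key_green (a joint): travel of the green start key: 0 up, 0.006 m fully in (straight down); a spring button, about 1.5 N to start it and 5 N fully in; it springs back. Counts as pressed beyond 0.0045 m
- key_green_top (a point): centre of the top of the green key's round cap (26 mm in diameter, its top 63 mm above the bench when up, 6 mm proud of its black collar of 42 mm); moves with the key
- key_red (a joint): travel of the red stop (not to be pressed) key: 0 up, 0.006 m fully in (straight down); a spring button, about 1.5 N to start it and 5 N fully in; it springs back. Counts as pressed beyond 0.0045 m
- key_red_top (a point): centre of the top of the red key's round cap (26 mm in diameter, its top 63 mm above the bench when up, 6 mm proud of its black collar of 42 mm); moves with the key
- lug1: cream printed hinge lug: flat foot 48 (x) x 30 (y) x 8 mm with an upright rib 40 (x) x 10 (y) mm on its middle, up to 34 mm high, black pivot disc on the rib. Origin: centre of the underside; z up. Grip the rib across its 10 mm (y). 50 g. Starts upright on the plywood board. 2 to 4 of the four lugs are there, the others absent (None)
- lug2: cream printed hinge lug: flat foot 48 (x) x 30 (y) x 8 mm with an upright rib 40 (x) x 10 (y) mm on its middle, up to 34 mm high, black pivot disc on the rib. Origin: centre of the underside; z up. Grip the rib across its 10 mm (y). 50 g. Starts upright on the plywood board. 2 to 4 of the four lugs are there, the others absent (None)
- lug3: cream printed hinge lug: flat foot 48 (x) x 30 (y) x 8 mm with an upright rib 40 (x) x 10 (y) mm on its middle, up to 34 mm high, black pivot disc on the rib. Origin: centre of the underside; z up. Grip the rib across its 10 mm (y). 50 g. Starts upright on the plywood board. 2 to 4 of the four lugs are there, the others absent (None)
- lug4: cream printed hinge lug: flat foot 48 (x) x 30 (y) x 8 mm with an upright rib 40 (x) x 10 (y) mm on its middle, up to 34 mm high, black pivot disc on the rib. Origin: centre of the underside; z up. Grip the rib across its 10 mm (y). 50 g. Starts upright on the plywood board. 2 to 4 of the four lugs are there, the others absent (None)
- cup_large: large sorting cup, green plastic, round, open at the top, 60 mm high, outer diameter 80 mm at the rim tapering to 70 mm at the foot, wall 3 mm, floor 6 mm thick. Origin: centre of the underside; z up. Starts upright and empty, 60 g. The other two go into it where it stands
- cup_medium: medium sorting cup, white plastic, round, open at the top, 60 mm high, outer diameter 64 mm at the rim tapering to 56 mm at the foot, wall 3 mm, floor 6 mm thick. Origin: centre of the underside; z up. Starts upright and empty, 60 g. Nested, its underside rests on the large cup's floor (its origin 6 mm above the large cup's) and its rim stands 6 mm above the large one's
- cup_small: small sorting cup, terracotta plastic, round, open at the top, 60 mm high, outer diameter 48 mm at the rim tapering to 42 mm at the foot, wall 3 mm, floor 6 mm thick. Origin: centre of the underside; z up. Starts upright and empty, 60 g. Nested, its origin is 6 mm above the medium cup's
- screw_bin: bystander: clear open bin of brass screws, 80 x 150 x 70 mm, on the far side; origin at the centre of its underside
- glue: bystander: yellow glue bottle with a red cap, 50 mm across, 120 mm tall, on the far side; origin at the centre of its underside
- tape: bystander: black roll of tape lying flat, 90 mm across, 25 mm high, near the robot; origin at the centre of its underside
Mind the look-alikes: they are no part of the job. There is more than one size of the cover; the job needs the larger.

How it is judged:
By the outcome, as a careful person would: the job done as asked, in the order asked, and still so for the second after the job is handed in, with the robot touching nothing.
Of lug1, lug2, lug3, lug4 only 2 to 4 are there at a start; the rules pass over those that are not, and their reading is None.
At some moment in a run one of lug1, lug2, lug3, lug4, cup_large, cup_medium, cup_small may be knocked a few centimetres aside while the robot is not near it.
It also fails if it takes over 210 s, if anything falls off the work surface, if the arm or the gripper's body presses on something with over 40 N, if the wrist force passes 120 N, or if a joint passes its speed limit or range.

### The arm

A 6-joint arm with a two-finger parallel gripper is mounted at the origin on the work surface. World frame = base frame: x ahead of the robot, y to its left, z up, the work surface at z = 0. Lengths are in m, angles in rad, forces in N, time in s.
With the tool pointing down it reaches from about 0.375 to 0.9 m from the base axis. Payload 3.1 kg.
Tool frame: the origin (TCP) lies on the centre line of the jaws, within the pads' length; the fingertips stand 19 mm ahead of it and the grasp point (between the pads) is the TCP; z points along the fingers, y is the line along which they close (so a half turn about z gives the same grasp; the last joint's range is limited). The gripper opens to 85 mm and grips with 20 to 120 N. Pads are 22 mm wide; open, the fingers measure 114 mm over their backs; the gripper's body (76 mm by 85 mm) begins 54 mm behind the grasp point. The pads swing forward as they close: fully open they stand 13 mm farther back than shut.
Start: joints at [0.984, 0.527, 1.433, -0, 1.181, -0.178], TCP at [0.248, 0.573, 0.25] pointing down, gripper open.
Joint ranges: [-3.08, 3.08], [-0.75, 2.2], [0.22, 2.44], [-1.43, 4.57], [0, 2.65], [-2.85, 2.85]. Speed limits (rad/s): [2.79, 2.79, 3.14, 3.14, 3.14, 3.14].

### API

Orientations are given as a unit quaternion [x, y, z, w].
In Python, from station import manip, cams, sign_off gives the robot as it stands.
- The arm moves only by the tool carry_out, never from a script. Its argument "targets" is a list that holds one entry, the list of rows, each a list of 7 numbers: the shift along the tool's x, y, z in cm, then the turn, a rotation vector about the tool's x, y, z in degrees, then the finger opening in cm, from 0 to 8.54. A call has 1 to 12 rows; each row is the pose to reach, as a shift and turn from the pose commanded when the call began, along the tool's axes at that moment; what a row does not reach only later rows make up. A row lasts 1/12 s, in which the tool goes at most 41.7 mm and 7.16 degrees, less where a joint would pass 70% of its speed; a pose out of reach is approached as far as the arm can. A call with a gripper value outside its range is refused whole. The fingers move at their own pace and stop on an object; "force" is the grip in N (left out, the last holds). Time passes only in rows, so rows that repeat a pose let the fingers close. It gives the time, the measured TCP pose, the force, the opening and the grip force at its end, in the units of the state.
- manip.sense(): the state, without advancing time (a new reading comes with each control period).
- cams.snapshot(name): name is "scene" or "top" or "wrist"; returns the picture (480x640x3 uint8, red, green, blue); there is no depth.
- cams.camera_info(name): a dict with "K" (3x3 intrinsics, pixels), "T" (4x4, takes a point from camera to world coordinates). Camera axes: x right, y down, z forward; pixel columns grow to the right and rows downward; lengths in m; the calibration is good to about 2 mm. A picture is of the moment at which its call begins: read the wrist's pose just before it. camera_info takes no time and is no camera call; for the wrist camera it gives the pose at the moment of the call.
- sign_off(): hands the job in; it is judged then, once.
The state is a dict: "t": time; "q": joint angles; "qd": joint speeds; "tau": joint torques, N m; "tcp_pos": TCP position; "tool_rot": TCP orientation; "force": force on the tool from outside, world axes, zero at the start; "ft_torque": the same for the moment, N m; "finger_gap": opening from 0.0 (shut) to 1.0 (fully open); "gripper_force": force on a finger pad.
Only numpy, scipy, OpenCV 4.12 (cv2) and the standard library are available. Lean on these libraries where they do the work, as an engineer would, in place of code of your own. Each camera call takes 0.05 s, during which the arm holds its last target. There are 200 camera calls.

## Working session

There is one attempt and no reset: what is moved stays moved. The work goes in short steps, Python scripts to look and compute and a tool call to move; the robot and the scene stay as the last step left them, time stands still between calls to the robot, and variables do not carry over. Pictures are saved under pics/ and viewed, at most 14 in all, crops included, and the job is handed in when it is done.

Besides the shell and the picture viewer there is one more tool, called after ">>>" as name(argument=value, ...), one argument or row to a line, values as JSON. carry_out: Moves the arm, as the interface text tells. Its arguments: {"type":"object","properties":{"targets":{"type":"array"},"force":{"type":"number"}},"required":["targets"]}

```bash
ls; mkdir -p pics; python3 - <<'E'
from station import manip,cams
import cv2
print(manip.sense())
for n in("scene","top"):
    cv2.imwrite(f"pics/{n}0.png",cams.snapshot(n)[:,:,::-1]); i=cams.camera_info(n); print(n,i["K"],i["T"])
E
```

```text
pics
{'t': 0.0, 'q': array([ 9.83536067e-01,  5.28411866e-01,  1.43387721e+00,  4.84177819e-06,
        1.18137550e+00, -1.78457875e-01]), 'qd': array([-0.00131393, -0.00026188, -0.00036208, -0.00068947,  0.00010594,
        0.00138412]), 'tau': array([-5.49194738e-04, -4.42350698e+01, -1.78018320e+01, -2.51341407e-04,
        8.57577834e-03,  7.52658480e-06]), 'tcp_pos': array([0.24802355, 0.57296784, 0.2493749 ]), 'tool_rot': array([ 2.02981648e-01,  9.79181994e-01, -9.60123466e-04, -3.89085564e-04]), 'force': array([-0.19109419,  0.02886972,  0.20697071]), 'ft_torque': array([0.05308434, 0.04293494, 0.00056081]), 'gripper_force': 0.0, 'finger_gap': 0.9994306099651312}
scene [[579.81103148   0.         318.36131641]
 [  0.         579.81103148 238.31586304]
 [  0.           0.           1.        ]] [[ 0.70748345  0.55361758 -0.43928891  1.18322171]
 [ 0.70672062 -0.55101245  0.44376937 -0.80665285]
 [ 0.00362486 -0.62441401 -0.78108514  1.22007899]
 [ 0.          0.          0.          1.        ]]
top [[477.16452424   0.         317.95880356]
 [  0.         477.16452424 237.0609505 ]
 [  0.           0.           1.        ]] [[ 0.09420868 -0.97048767  0.22198741  0.33745092]
 [-0.99554634 -0.09261892  0.01758469 -0.18113375]
 [ 0.00349451 -0.22265538 -0.97489095  1.07370745]
 [ 0.          0.          0.          1.        ]]
```

View pics/scene0.png

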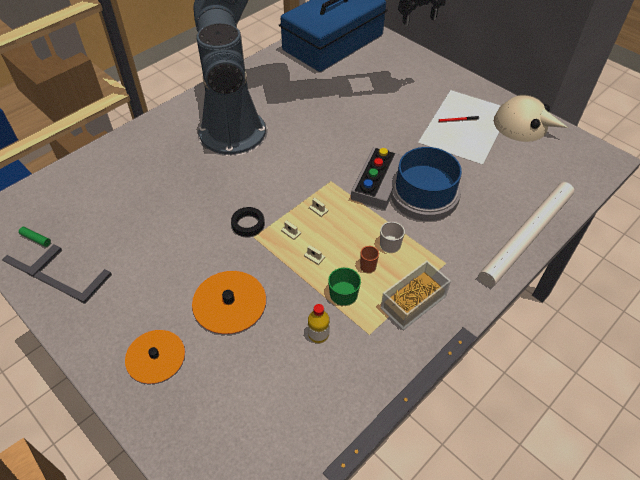

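View pics/top0.png

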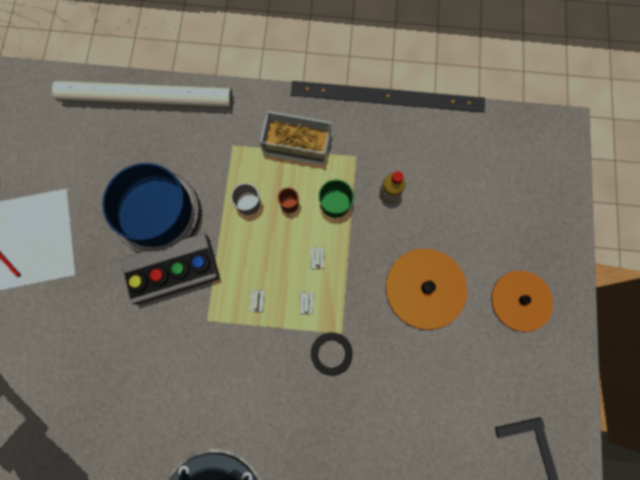

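Scene and top show three lugs (top px 257,300; 307,302; 318,258). The cups are white (247,198), terracotta (288,200) and green (336,198). There are two orange covers: large (427,288), and the small look-alike (523,300). The polisher is at (150,205), with keys yellow (135,282), red (156,275), green (177,268) and blue (198,262).

Could be mistaken: the cover (427,288) for the small one (523,300). The cups (247,198), (288,200) and (336,198) differ by colour. The cream duck-like object in scene (525,118) and the white tube are not lugs. I'll check in close crops.

```bash
python3 - <<'E'
import cv2
t=cv2.imread("pics/top0.png");s=cv2.imread("pics/scene0.png")
cv2.imwrite("pics/tc.png",cv2.resize(t[170:325,205:365],None,fx=5,fy=5,interpolation=cv2.INTER_CUBIC)[:600])
cv2.imwrite("pics/tc.png",cv2.resize(t[170:320,205:365],None,fx=4,fy=4,interpolation=cv2.INTER_CUBIC))
cv2.imwrite("pics/sc.png",cv2.resize(s[140:310,260:470],(800,648),interpolation=cv2.INTER_CUBIC)[:600])
E
```

```text
(no output)
```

View pics/tc.png

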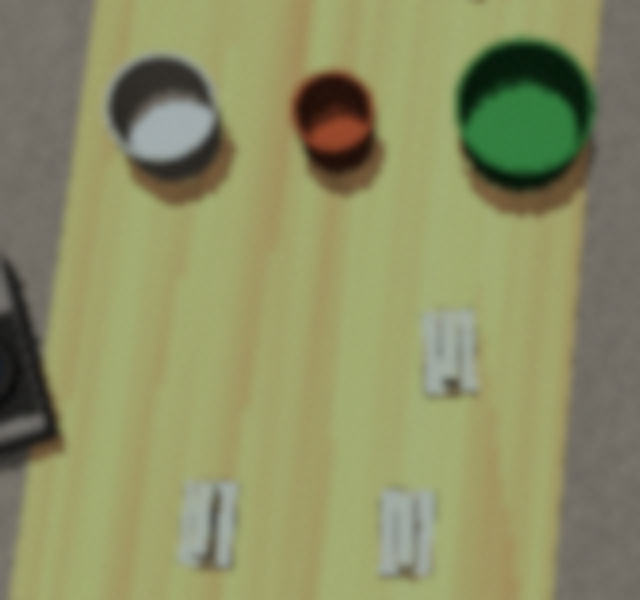

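View pics/sc.png

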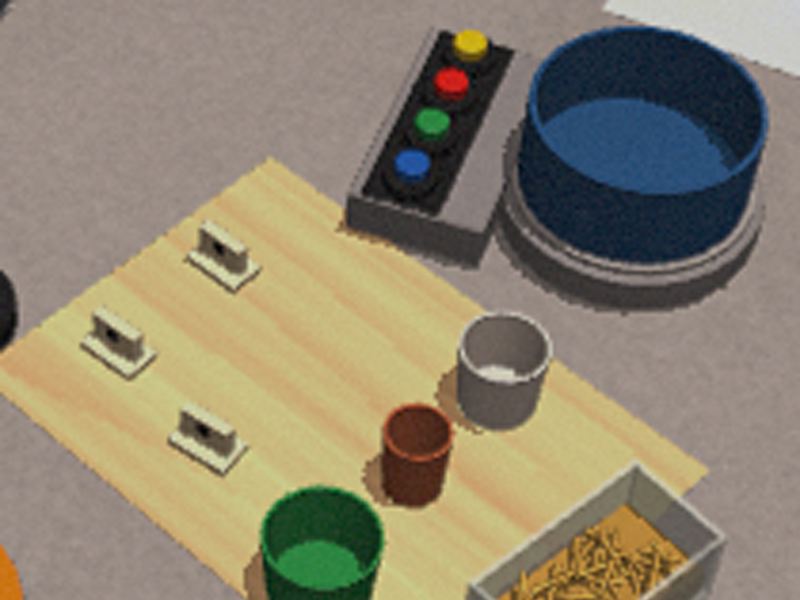

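The top crop shows the lug feet centred at crop (209,523), (408,532) and (451,352), with ribs running nearly along world x. The scene crop shows bowl rim centre ~(648,110), keys yellow (471,42), red (452,80), green (433,121) and blue (413,162), and cup rims white (505,353), terracotta (418,433) and green (322,538).

```bash
cat > h.py <<'E'
import numpy as np,cv2,os
from station import manip,cams
from scipy.spatial.transform import Rotation as R
def ray(uv,K,T): d=T[:3,:3]@np.linalg.solve(K,[*uv,1]); return T[:3,3],d
def atz(uv,z,K,T): o,d=ray(uv,K,T); return o+d*(z-o[2])/d[2]
def proj(p,K,T): c=T[:3,:3].T@(np.asarray(p,float)-T[:3,3]); u=K@c; return u[:2]/u[2]
def tool(): s=manip.sense(); return s["tcp_pos"],R.from_quat(s["tool_rot"]),s
def ci(n): i=cams.camera_info(n); return i["K"],i["T"]
def delta(p,yaw,down=True):
    """shift in tool axes (cm) and z-turn (deg) so that tool is at p, y-axis of tool along world yaw (mod 180), pointing down"""
    t,r,s=tool(); m=r.as_matrix(); y=np.array([np.cos(yaw),np.sin(yaw),0])
    if y@m[:,1]<0:y=-y
    z=np.array([0,0,-1.]); g=np.c_[np.cross(y,z),y,z]
    rv=R.from_matrix(m.T@g).as_rotvec(degrees=True)
    return (m.T@(np.array(p)-t)*100).round(2), rv.round(1)
E
python3 - <<'E'
from h import *
kt,ks=ci("top"),ci("scene")
t=lambda x,y:(205+x/4,170+y/4)
s=lambda x,y:(260+x*210/800,140+y*170/648)
np.set_printoptions(precision=4,suppress=True)
for n,a in dict(A=[(186,480),(238,482),(233,567),(180,566)],B=[(385,488),(437,490),(432,577),(380,575)],C=[(424,308),(474,308),(479,396),(425,395)]).items():
    P=np.array([atz(t(*p),.014,*kt) for p in a]); l=(P[0]+P[1]-P[2]-P[3])/2; w=(P[0]+P[3]-P[1]-P[2])/2
    print(n,P.mean(0),np.hypot(*l[:2]),np.hypot(*w[:2]),np.degrees(np.arctan2(l[1],l[0])))
for n,a,b in [("white",(162,107),(505,353)),("terra",(334,109),(418,433)),("green",(525,106),(322,538))]:
    for z in(.06,.066): print(n,z,atz(t(*a),z,*kt),atz(s(*b),z,*ks))
for n,a,b in [("yel",(135,282),(471,42)),("red",(156,275),(452,80)),("grn",(177,268),(433,121)),("blu",(198,262),(413,162))]:
    print(n,atz(a,.063,*kt),atz(s(*b),.063,*ks))
print("rim",atz((147,204),.115,*kt),atz(s(648,110),.115,*ks))
print("knob",atz((428,287),.044,*kt),atz((228,296),.044,*ks))
print(ci("wrist"),tool())
E
```

```text
A [ 0.422  -0.0423  0.014 ] 0.04703931771612074 0.029021026477505766 3.3270860275392815
B [ 0.4276 -0.1523  0.014 ] 0.04781994390959182 0.028729390497720837 2.386837749609815
C [ 0.5307 -0.1658  0.014 ] 0.050137831948845635 0.029317729626426245 7.347376531639351
white 0.06 [0.6444 0.006  0.06  ] [0.6527 0.0017 0.06  ]
white 0.066 [0.6426 0.0049 0.066 ] [ 0.6554 -0.0025  0.066 ]
terra 0.06 [ 0.6524 -0.0892  0.06  ] [ 0.6564 -0.0909  0.06  ]
terra 0.066 [ 0.6505 -0.0897  0.066 ] [ 0.6591 -0.0946  0.066 ]
green 0.06 [ 0.6642 -0.1946  0.06  ] [ 0.6692 -0.1965  0.06  ]
green 0.066 [ 0.6623 -0.1945  0.066 ] [ 0.6718 -0.1997  0.066 ]
yel [0.4332 0.2147 0.063 ] [0.4367 0.215  0.063 ]
red [0.4522 0.1729 0.063 ] [0.454  0.1734 0.063 ]
grn [0.4714 0.1308 0.063 ] [0.4727 0.1308 0.063 ]
blu [0.4885 0.0881 0.063 ] [0.4904 0.089  0.063 ]
rim [0.5924 0.1988 0.115 ] [0.6049 0.2051 0.115 ]
knob [ 0.4842 -0.41    0.044 ] [ 0.494 -0.418  0.044]
(array([[351.5162,   0.    , 320.2835],
       [  0.    , 351.5162, 239.6052],
       [  0.    ,   0.    ,   1.    ]]), array([[ 0.3983,  0.871 ,  0.2876,  0.1732],
       [ 0.9172, -0.3775, -0.1271,  0.6059],
       [-0.0022,  0.3144, -0.9493,  0.3729],
       [ 0.    ,  0.    ,  0.    ,  1.    ]])) (array([0.2481, 0.573 , 0.2494]), Rotation.from_matrix(array([[-0.9176,  0.3975, -0.0011],
                            [ 0.3975,  0.9176, -0.0016],
                            [ 0.0003, -0.0019, -1.    ]])), {'t': 0.1, 'q': array([ 0.9835,  0.5284,  1.4338, -0.    ,  1.1814, -0.1785]), 'qd': array([-0.0004, -0.0019, -0.0049, -0.0007, -0.0006,  0.0008]), 'tau': array([ -0.0005, -44.3303, -17.8585,  -0.0002,   0.0038,  -0.    ]), 'tcp_pos': array([0.2481, 0.573 , 0.2494]), 'tool_rot': array([ 0.203 ,  0.9792, -0.0009, -0.0004]), 'force': array([0.2182, 0.2032, 0.1408]), 'ft_torque': array([ 0.0058,  0.0422, -0.0103]), 'gripper_force': 0.0, 'finger_gap': 1.0004337836921307})
```

```bash
python3 - <<'E'
from h import *
print(delta((.5,-.08,.25),np.radians(94)))
E
```

```text
(array([-4.907e+01, -4.990e+01,  2.000e-02]), array([ -0.1,  -0. , -27.4]))
```

>>> carry_out(
  targets=[
    [[-3,-3,0,0,0,-2,5],[-6,-6,0,0,0,-4,5],[-9,-9,0,0,0,-6,5],[-12,-12,0,0,0,-8,5],[-15,-15,0,0,0,-10,5],[-18,-18,0,0,0,-12,5],[-21,-21,0,0,0,-14,5],[-24,-24,0,0,0,-16,5],[-27,-27,0,0,0,-18,5],[-30,-30,0,0,0,-20,5],[-33,-33,0,0,0,-22,5],[-35,-35.7,0,0,0,-27.4,5]],
  ],
)

```text
t: 1.1
tcp_pos: [0.4284, 0.1063, 0.2504]
tool_rot: [-0.034, 0.999, -0.0, 0.001]
force: [0.3, 0.3, 0.4]
finger_gap: 0.585
gripper_force: 0.0
```

```bash
python3 - <<'E'
from h import *
print(tool()[0],delta((.5,-.08,.25),np.radians(94)))
E
```

```text
[0.42839436 0.10626281 0.25035767] (array([ -5.86, -19.07,   0.04]), array([-0. ,  0.1, -0.1]))
```

>>> carry_out(
  targets=[
    [[-1.2,-3.8,0,0,0,0,4],[-2.4,-7.6,0,0,0,0,4],[-3.6,-11.4,0,0,0,0,4],[-4.8,-15.2,0,0,0,0,4],[-5.9,-19,0,0,0,0,4],[-5.9,-19,0,0,0,0,4],[-5.9,-19,0,0,0,0,4]],
  ],
)

```text
t: 1.68
tcp_pos: [0.4993, -0.0795, 0.2499]
tool_rot: [-0.031, 1.0, 0.0, -0.0]
force: [-0.4, 0.5, 0.5]
finger_gap: 0.467
gripper_force: 0.0
```

```bash
python3 - <<'E'
from h import *
i=ci("wrist"); im=cams.snapshot("wrist"); np.savez("w1.npz",K=i[0],T=i[1])
cv2.imwrite("pics/w1.png",im[:,:,::-1]); print(tool()[0],i[1])
E
```

```text
[ 0.49826515 -0.07779663  0.24972608] [[-6.13139959e-02  9.47493652e-01  3.13841320e-01  4.17829758e-01]
 [ 9.98118526e-01  5.82150670e-02  1.92461236e-02 -8.39441389e-02]
 [-3.47135221e-05  3.14430893e-01 -9.49280366e-01  3.73376381e-01]
 [ 0.00000000e+00  0.00000000e+00  0.00000000e+00  1.00000000e+00]]
```

View pics/w1.png

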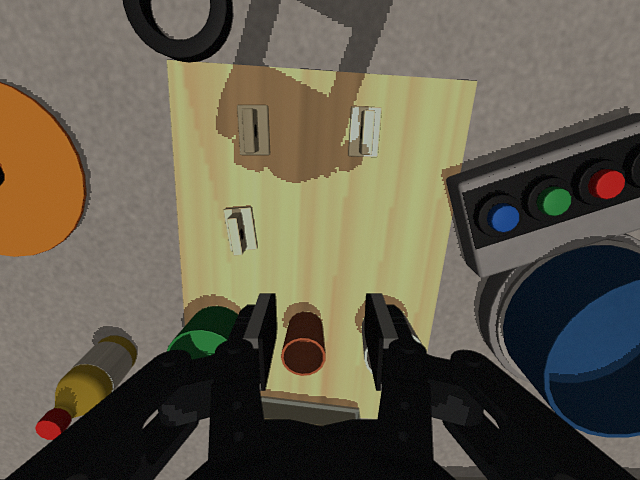

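Wrist view: lug B foot (237–271,104–157), lug A (349–382,107–157), lug C (224–258,206–255), with the cups partly behind the fingers. The bowl and keys are on the right.

```bash
python3 - <<'E'
from h import *
np.set_printoptions(precision=4,suppress=True)
d=np.load("w1.npz");k=(d["K"],d["T"])
for n,a in dict(A=[(352,107),(382,107),(380,157),(349,155)],B=[(237,106),(268,104),(271,156),(239,157)],C=[(224,209),(252,206),(258,249),(230,255)]).items():
    for z in(.008,.014):
        P=np.array([atz(p,z,*k) for p in a]); l=(P[2]+P[3]-P[0]-P[1])/2; w=(P[0]+P[3]-P[1]-P[2])/2
        print(n,z,P.mean(0),np.hypot(*l[:2]),np.hypot(*w[:2]),np.degrees(np.arctan2(l[1],l[0])))
for n,u in dict(blue=(504,218),green=(556,201),red=(607,184)).items(): print(n,atz(u,.063,*k))
im=cv2.imread("pics/w1.png")
c=cv2.resize(im[90:270,200:400],(660,594),interpolation=cv2.INTER_CUBIC);cv2.imwrite("pics/w1c.png",c)
E
```

```text
A 0.008 [ 0.4234 -0.0383  0.008 ] 0.0465773182866618 0.030387837763997422 2.8047746099761577
A 0.014 [ 0.4233 -0.0391  0.014 ] 0.045812452454825334 0.02988882623512352 2.8047746099761697
B 0.008 [ 0.4296 -0.1495  0.008 ] 0.048890304873409014 0.03142460738713147 3.022911330967211
B 0.014 [ 0.4294 -0.1484  0.014 ] 0.04808745651113123 0.030908570626033145 3.0229113309671916
C 0.008 [ 0.5332 -0.163   0.008 ] 0.05050327475116501 0.03118452309308727 6.82144307563097
C 0.014 [ 0.5313 -0.1618  0.014 ] 0.04967393912872158 0.030672428857665173 6.821443075630965
blue [0.4895 0.0882 0.063 ]
green [0.471  0.1313 0.063 ]
red [0.4532 0.1721 0.063 ]
```

View pics/w1c.png

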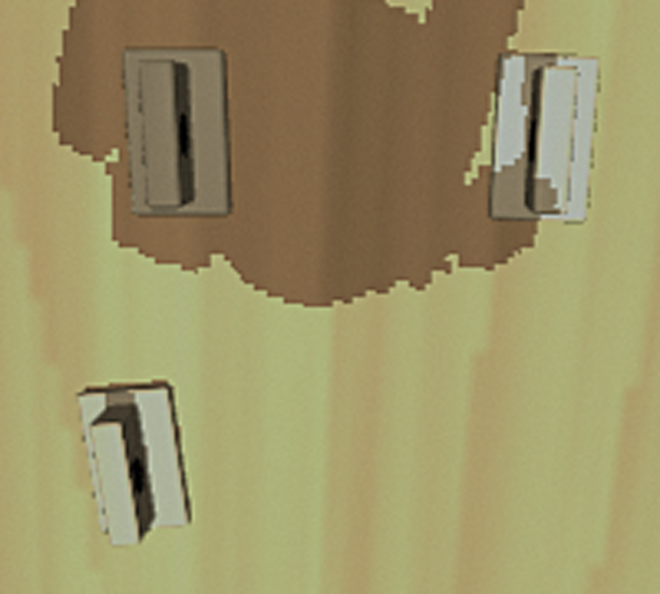

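```bash
python3 - <<'E'
from h import *
print(tool()[0],delta((.5315,-.163,.033),np.radians(97)))
E
```

```text
[ 0.49826515 -0.07779663  0.24972608] (array([-2.8 , -8.74, 21.66]), array([ 0.1, -0.1, -3.3]))
```

>>> carry_out(
  targets=[
    [[-0.9,-2.9,2,0,0,-1.1,4],[-1.8,-5.8,5,0,0,-2.2,4],[-2.8,-8.7,8,0,0,-3.3,4],[-2.8,-8.7,11.5,0,0,-3.3,4],[-2.8,-8.7,15,0,0,-3.3,4],[-2.8,-8.7,18,0,0,-3.3,4],[-2.8,-8.7,20,0,0,-3.3,4],[-2.8,-8.7,21.7,0,0,-3.3,4],[-2.8,-8.7,21.7,0,0,-3.3,4],[-2.8,-8.7,21.7,0,0,-3.3,0],[-2.8,-8.7,21.7,0,0,-3.3,0],[-2.8,-8.7,21.7,0,0,-3.3,0]],
  ],
  force=30,
)

```text
t: 2.73
tcp_pos: [0.5333, -0.162, 0.0348]
tool_rot: [-0.062, 0.998, -0.001, 0.001]
force: [0.9, 0.4, -0.4]
finger_gap: 0.108
gripper_force: 31.7
```

>>> carry_out(
  targets=[
    [[0,0,0,0,0,0,0],[0,0,0,0,0,0,0],[0,0,-3,0,0,0,0],[0,0,-7,0,0,0,0],[0,0,-11,0,0,0,0],[0,0,-15,0,0,0,0],[0,0,-15,0,0,0,0]],
  ],
)

```text
t: 3.32
tcp_pos: [0.5369, -0.1645, 0.1916]
tool_rot: [-0.062, 0.998, -0.004, 0.007]
force: [1.2, -0.6, 0.1]
finger_gap: 0.102
gripper_force: 31.7
```

```bash
python3 - <<'E'
from h import *
from scipy.optimize import least_squares as ls
ks,kt=ci("scene"),ci("top")
th=np.linspace(0,2*np.pi,180)
def ext(c,k,r,z):
    P=np.array([proj((c[0]+r*np.cos(a),c[1]+r*np.sin(a),z),*k) for a in th]); return P.min(0),P.max(0)
im={n:cv2.cvtColor(cv2.imread(f"pics/{n}0.png"),cv2.COLOR_BGR2HSV) for n in("scene","top")}
for n,k,box in(("scene",ks,(380,480,140,230)),("top",kt,(90,205,155,260))):
    h=im[n];m=((h[...,0]>98)&(h[...,0]<125)&(h[...,1]>110)).astype(np.uint8);mm=np.zeros_like(m);mm[box[2]:box[3],box[0]:box[1]]=m[box[2]:box[3],box[0]:box[1]]
    if n=="scene": mm[:,:390]=0
    else: mm[245:,190:]=0
    _,l,st,_=cv2.connectedComponentsWithStats(mm); x,y,w,hh=st[1+st[1:,4].argmax()][:4]
    print(n,x,y,w,hh)
    def f(c): a,b=ext(c,k,.085,.115); return [a[0]-x+.5,b[0]-x-w+.5,a[1]-y+.5]
    s=ls(f,(.6,.207)); print(s.x,s.fun)
    m=((h[...,0]>4)&(h[...,0]<20)&(h[...,1]>180)&(h[...,2]>100)).astype(np.uint8)
    _,l,st,_=cv2.connectedComponentsWithStats(m); 
    for j in np.argsort(-st[1:,4])[:2]+1:
        x,y,w,hh=st[j][:4]; print(st[j])
        # flange: top face z=.014
        g=lambda c:np.r_[ext(c,k,.091,.014)[0]-(x,y)+.5,ext(c,k,.091,.014)[1]-(x+w,y+hh)+.5]
        s=ls(g,(.49,-.41)); print("cover",s.x,s.fun.round(1))
b,y=np.array([.4895,.0884]),np.array([.435,.2149]);
E
```

```text
scene 396 147 65 62
[0.59867918 0.20330896] [ 0.85775115 -0.8511944   0.08841539]
[ 192  271   74   63 3469]
cover [ 0.48818995 -0.41575052] [-0.4 -0.1  0.4  0. ]
[ 125  330   60   54 2374]
cover [ 0.47986476 -0.62720702] [-10.2 -10.2  10.4   7.7]
top 103 164 88 82
[0.5970027  0.20048321] [ 3.20784144 -3.22161451  0.13239338]
[ 387  250   79   79 4723]
cover [ 0.48550335 -0.41229111] [-1.4 -1.4  1.4  1.3]
[ 493  271   59   60 2651]
cover [ 0.48141953 -0.62518137] [-11.7 -11.9  11.7  10.6]
```

```bash
python3 - <<'E'
from h import *
print(tool()[0],delta((.627,.209,.192),np.radians(97)))
E
```

```text
[ 0.53685373 -0.16450247  0.19156801] (array([-13.57,  35.95,  -0.21]), array([-0.6,  0.8,  0.1]))
```

>>> carry_out(
  targets=[
    [[-1.4,3.6,-0.5,0,0,0,0],[-2.8,7.2,-0.5,0,0,0,0],[-4.2,10.8,-0.5,0,0,0,0],[-5.6,14.4,-0.5,0,0,0,0],[-7,18,-0.5,0,0,0,0],[-8.4,21.6,-0.5,0,0,0,0],[-9.8,25.2,-0.5,0,0,0,0],[-11.2,28.8,-0.5,0,0,0,0],[-12.6,32.4,-0.5,0,0,0,0],[-14,35.8,-0.5,0,0,0,0],[-14,35.8,-0.5,0,0,0,0],[-14,35.8,-0.5,0,0,0,0]],
  ],
)

```text
t: 4.32
tcp_pos: [0.6267, 0.2123, 0.1879]
tool_rot: [-0.064, 0.998, -0.0, -0.0]
force: [0.4, -0.1, -0.3]
finger_gap: 0.105
gripper_force: 31.6
```

```bash
python3 - <<'E'
from h import *
i=ci("wrist"); im=cams.snapshot("wrist"); np.savez("w2.npz",K=i[0],T=i[1])
cv2.imwrite("pics/w2.png",im[:,:,::-1]); print(tool()[0],delta((.627,.209,.082),np.radians(97)))
E
```

```text
[0.62640712 0.21070581 0.1878395 ] (array([-0.05, -0.17, 10.58]), array([-0. , -0.1,  0.2]))
```

View pics/w2.png

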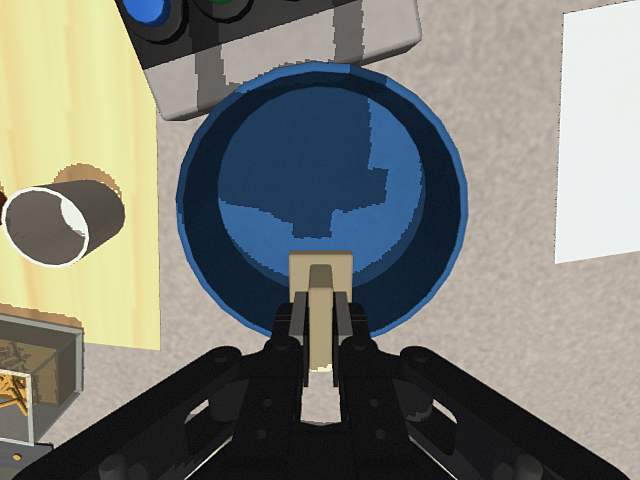

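The lug is held, foot toward the camera. The bowl rim spans x 177–468 with its top at y 62, and the white cup rim is centred at ~(47,226).

```bash
cat >> h.py <<'E'
from scipy.optimize import least_squares as ls
def ext(c,k,r,z):
    P=np.array([proj((c[0]+r*np.cos(a),c[1]+r*np.sin(a),z),*k) for a in np.linspace(0,2*np.pi,180)]); return np.r_[P.min(0),P.max(0)]
def circ(k,r,z,o,g=(.6,.2)):
    """o: [xmin,ymin,xmax,ymax], None unknown -> centre"""
    i=[j for j in range(4) if o[j] is not None]; t=np.array([o[j] for j in i],float)
    s=ls(lambda c:ext(c,k,r,z)[i]-t,g); return s.x.round(4),s.fun.round(1)
E
python3 - <<'E'
from h import *
d=np.load("w2.npz");k=(d["K"],d["T"])
print(circ(k,.085,.115,[177,62,468,None]),circ(k,.08,.045,[218,86,425,None]),circ(k,.032,.06,[4,185,90,268],(.65,0)))
E
```

```text
(array([0.6011, 0.2109]), array([-2.2,  0.5,  2.2])) (array([0.6007, 0.2105]), array([-1. ,  0.2,  1. ])) (array([0.6452, 0.0101]), array([-1.2,  0.3,  1.2, -0.2]))
```

>>> carry_out(
  targets=[
    [[0,0,4,0,0,0,0],[0,0,7,0,0,0,0],[0,0,9.5,0,0,0,0],[0,0,10.3,0,0,0,0],[0,0,10.6,0,0,0,0],[0,0,10.8,0,0,0,0],[0,0,10.8,0,0,0,0]],
  ],
)

```text
t: 4.95
tcp_pos: [0.6282, 0.2097, 0.0815]
tool_rot: [-0.061, 0.998, 0.0, 0.001]
force: [-0.4, 0.2, -0.2]
finger_gap: 0.107
gripper_force: 31.6
```

>>> carry_out(
  targets=[
    [[0,0,0.1,0,0,0,0],[0,0,0.2,0,0,0,0],[0,0,0.2,0,0,0,0]],
  ],
)

```text
t: 5.2
tcp_pos: [0.6282, 0.2104, 0.0798]
tool_rot: [-0.062, 0.998, 0.0, 0.001]
force: [0.1, -0.5, 1.4]
finger_gap: 0.103
gripper_force: 32.0
```

>>> carry_out(
  targets=[
    [[0,0,0,0,0,0,2.8],[0,0,0,0,0,0,2.8],[0,0,-1,0,0,0,2.8],[0,0,-4,0,0,0,2.8],[0,0,-8,0,0,0,4],[0,0,-12,0,0,0,4],[0,-4,-13,0,0,0,4],[0.5,-8,-13,0,0,0,4],[1,-12,-13,0,0,0,4],[1.5,-16,-13,0,0,0,4],[1.5,-16,-13,0,0,0,4],[1.5,-16,-13,0,0,0,4]],
  ],
)

```text
t: 6.2
tcp_pos: [0.6323, 0.0471, 0.2092]
tool_rot: [-0.06, 0.998, -0.0, 0.0]
force: [-0.6, 0.7, -0.2]
finger_gap: 0.469
gripper_force: 0.0
```

```bash
python3 - <<'E'
from h import *
i=ci("wrist"); im=cams.snapshot("wrist"); np.savez("w3.npz",K=i[0],T=i[1])
cv2.imwrite("pics/w3.png",im[:,:,::-1]); s=tool();print(s[0],delta((.429,-.150,.20),np.radians(93)))
# predicted pixels of old positions
for p in [(.423,-.04,.034),(.429,-.15,.034)]: print(proj(p,*i))
E
```

```text
[0.6320871  0.04883437 0.2089831 ] (array([ 22.57, -17.27,   0.88]), array([0., 0., 4.]))
[229.17050926 -87.47461504]
[  66.06988196 -100.40101698]
```

>>> carry_out(
  targets=[
    [[2.7,-2.1,0,0,0,0,4],[5.4,-4.2,0,0,0,0,4],[8.1,-6.3,0,0,0,1,4],[10.8,-8.4,0,0,0,2,4],[13.5,-10.5,0,0,0,3,4],[16.2,-12.6,0,0,0,4,4],[18.9,-14.7,0,0,0,4,4],[21.6,-16.3,0,0,0,4,4],[22.6,-17.2,2,0,0,4,4],[22.6,-17.2,4,0,0,4,4],[22.6,-17.2,4,0,0,4,4],[22.6,-17.2,4,0,0,4,4]],
  ],
)

```text
t: 7.25
tcp_pos: [0.429, -0.1478, 0.1681]
tool_rot: [-0.028, 1.0, 0.001, -0.001]
force: [-0.3, 0.3, 0.9]
finger_gap: 0.466
gripper_force: 0.0
```

```bash
python3 - <<'E'
from h import *
i=ci("wrist"); im=cams.snapshot("wrist"); np.savez("w3.npz",K=i[0],T=i[1])
cv2.imwrite("pics/w3.png",im[:,:,::-1]); s=tool();print(s[0],delta((.429,-.150,.034),np.radians(93)))
for p in [(.423,-.04,.034),(.429,-.15,.034)]: print(proj(p,*i))
E
```

```text
[ 0.42979493 -0.14812435  0.16871399] (array([ 0.09, -0.18, 13.47]), array([0. , 0. , 0.2]))
[459.75338412 234.96365817]
[316.50759096 234.99888943]
```

View pics/w3.png

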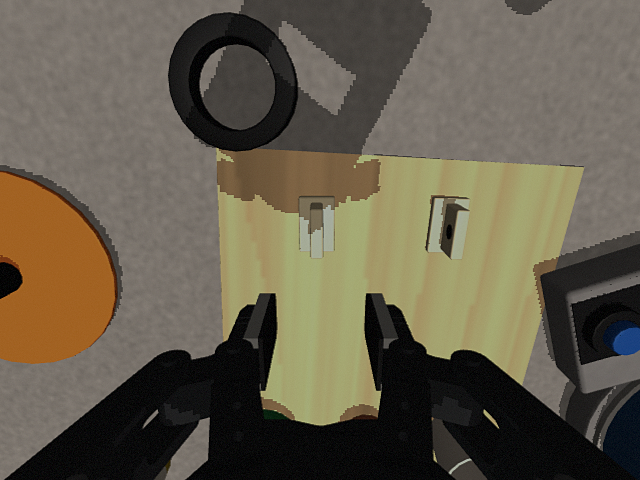

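Lug B's rib top is at (316,231) and lug A's at (456,232), both where expected.

>>> carry_out(
  targets=[
    [[0.1,-0.1,4,0,0,0,4],[0.1,-0.1,8,0,0,0,4],[0.1,-0.1,11,0,0,0,4],[0.1,-0.1,12.8,0,0,0,4],[0.1,-0.1,13.4,0,0,0,4],[0.1,-0.1,13.4,0,0,0,4],[0.1,-0.1,13.4,0,0,0,0],[0.1,-0.1,13.4,0,0,0,0],[0.1,-0.1,13.4,0,0,0,0],[0.1,-0.1,13.4,0,0,0,0],[0.1,-0.1,13.4,0,0,0,0]],
  ],
)

```text
t: 8.22
tcp_pos: [0.4292, -0.1505, 0.0357]
tool_rot: [-0.027, 1.0, -0.001, 0.002]
force: [1.5, 2.0, 7.3]
finger_gap: 0.106
gripper_force: 33.9
```

>>> carry_out(
  targets=[
    [[0,0,-3,0,0,0,0],[0,0,-7,0,0,0,0],[0,0,-11,0,0,0,0],[0,0,-15,0,0,0,0],[0,0,-15,0,0,0,0],[0,0,-15,0,0,0,0],[0,0,-15,0,0,0,0]],
  ],
)

```text
t: 8.8
tcp_pos: [0.4275, -0.1497, 0.1845]
tool_rot: [-0.027, 1.0, -0.0, 0.0]
force: [-0.3, 1.2, -1.0]
finger_gap: 0.105
gripper_force: 32.7
```

```bash
python3 - <<'E'
from h import *
b=np.array([.601,.2109])
Rm=R.from_euler('z',7,degrees=True).as_matrix()[:2,:2]
for o in((-.028,-.028),(-.028,.028)):
    p=b+Rm@o; print(p,delta((*p,.19),np.radians(97)))
E
```

```text
[0.57662105 0.17969637] (array([-16.67,  32.09,  -0.55]), array([-0. ,  0. , -3.9]))
[0.56979637 0.23527895] (array([-16.29,  37.68,  -0.55]), array([-0. ,  0. , -3.9]))
```

>>> carry_out(
  targets=[
    [[-1.8,3.5,-0.5,0,0,0,0],[-3.6,7,-0.5,0,0,-1,0],[-5.4,10.5,-0.5,0,0,-2,0],[-7.2,14,-0.5,0,0,-3,0],[-9,17.5,-0.5,0,0,-3.9,0],[-10.8,21,-0.5,0,0,-3.9,0],[-12.6,24.5,-0.5,0,0,-3.9,0],[-14.4,28,-0.5,0,0,-3.9,0],[-16,31,-0.5,0,0,-3.9,0],[-16.7,32.1,-0.5,0,0,-3.9,0],[-16.7,32.1,-0.5,0,0,-3.9,0],[-16.7,32.1,-0.5,0,0,-3.9,0]],
  ],
)

```text
t: 9.8
tcp_pos: [0.576, 0.1794, 0.187]
tool_rot: [-0.062, 0.998, -0.001, -0.003]
force: [-1.2, 0.2, -1.0]
finger_gap: 0.107
gripper_force: 32.7
```

```bash
python3 - <<'E'
from h import *
print(tool()[0],delta((.5766,.1797,.081),np.radians(97)))
E
```

```text
[0.5760253  0.1794041  0.18695667] (array([-0.11,  0.03, 10.6 ]), array([-0. , -0.3,  0.1]))
```

>>> carry_out(
  targets=[
    [[0,0,4,0,0,0,0],[0,0,7,0,0,0,0],[0,0,9.5,0,0,0,0],[0,0,10.3,0,0,0,0],[0,0,10.5,0,0,0,0],[0,0,10.6,0,0,0,0],[0,0,10.7,0,0,0,0],[0,0,10.7,0,0,0,0]],
  ],
)

```text
t: 10.47
tcp_pos: [0.5784, 0.1792, 0.0838]
tool_rot: [-0.061, 0.998, 0.0, 0.001]
force: [-0.8, -0.8, -0.3]
finger_gap: 0.109
gripper_force: 32.7
```

>>> carry_out(
  targets=[
    [[0,0,0.1,0,0,0,0],[0,0,0.2,0,0,0,0],[0,0,0.25,0,0,0,0],[0,0,0.25,0,0,0,0]],
  ],
)

```text
t: 10.8
tcp_pos: [0.5779, 0.1796, 0.0808]
tool_rot: [-0.061, 0.998, -0.0, 0.001]
force: [-0.9, -0.5, 3.9]
finger_gap: 0.112
gripper_force: 33.4
```

>>> carry_out(
  targets=[
    [[0,0,0,0,0,0,2.8],[0,0,0,0,0,0,2.8],[0,0,-2,0,0,0,2.8],[0,0,-6,0,0,0,2.8],[0,0,-10,0,0,0,4],[2,-2.5,-11,0,0,0,4],[5,-5.5,-11,0,0,1,4],[8,-8.5,-11,0,0,2,4],[11,-12,-11,0,0,3,4],[14,-15.2,-10,0,0,4,4],[16.5,-18,-9,0,0,4.5,4],[18.2,-20,-8,0,0,4.5,4]],
  ],
)

```text
t: 11.8
tcp_pos: [0.4196, -0.0425, 0.16]
tool_rot: [-0.022, 1.0, -0.0, 0.0]
force: [0.1, 0.1, 0.7]
finger_gap: 0.472
gripper_force: 0.0
```

>>> carry_out(
  targets=[
    [[0,0,0,0,0,0,4],[0,0,0,0,0,0,4]],
  ],
)

```text
t: 11.97
tcp_pos: [0.4202, -0.0423, 0.1594]
tool_rot: [-0.02, 1.0, 0.0, -0.001]
force: [0.6, 0.2, 0.3]
finger_gap: 0.469
gripper_force: 0.0
```

```bash
python3 - <<'E'
from h import *
i=ci("wrist"); im=cams.snapshot("wrist")
s=tool();print(s[0],delta((.422,-.0415,.035),np.radians(92.5)))
u=proj((.422,-.0415,.034),*i);print(u)
p=np.array([proj((.422+a*.024,-.0415+b*.015,.008),*i) for a,b in((-1,-1),(1,-1),(1,1),(-1,1))])
b=im[:,:,::-1].copy();cv2.polylines(b,[p.astype(int)],True,(0,0,255));cv2.circle(b,tuple(u.astype(int)),2,(255,0,0),-1)
cv2.imwrite("pics/w4.png",b[100:400,180:460])
E
```

```text
[ 0.42138882 -0.04170275  0.15978854] (array([-0.06,  0.02, 12.48]), array([ 0. ,  0. , -0.1]))
[320.43115328 241.10127055]
```

View pics/w4.png

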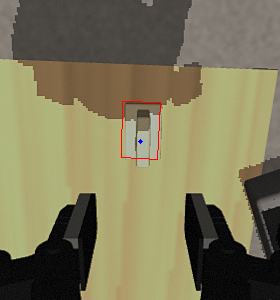

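Lug A (crop 141,137) matches the prediction, so I can grasp it.

>>> carry_out(
  targets=[
    [[0,0.1,4,0,0,0,4],[0,0.1,8,0,0,0,4],[0,0.1,11,0,0,0,4],[0,0.1,12.3,0,0,0,4],[0,0.1,12.3,0,0,0,4],[0,0.1,12.3,0,0,0,0],[0,0.1,12.3,0,0,0,0],[0,0.1,12.3,0,0,0,0],[0,0.1,12.3,0,0,0,0],[0,0.1,12.3,0,0,0,0]],
  ],
)

```text
t: 12.85
tcp_pos: [0.4219, -0.0403, 0.0378]
tool_rot: [-0.022, 1.0, -0.0, 0.001]
force: [-0.0, 0.5, -0.0]
finger_gap: 0.105
gripper_force: 33.8
```

>>> carry_out(
  targets=[
    [[0,0,-3,0,0,0,0],[0,0,-7,0,0,0,0],[0,0,-11,0,0,0,0],[0,0,-15,0,0,0,0],[0,0,-15,0,0,0,0],[0,0,-15,0,0,0,0],[0,0,-15,0,0,0,0]],
  ],
)

```text
t: 13.43
tcp_pos: [0.4207, -0.04, 0.1872]
tool_rot: [-0.022, 1.0, -0.0, 0.0]
force: [-0.7, -0.5, -1.6]
finger_gap: 0.106
gripper_force: 33.7
```

```bash
python3 - <<'E'
from h import *
print(delta((.5698,.2360,.19),np.radians(97)))
E
```

```text
(array([-16.1 ,  26.93,  -0.28]), array([-0. ,  0. , -4.5]))
```

>>> carry_out(
  targets=[
    [[-2,3.4,-0.3,0,0,-0.5,0],[-4,6.8,-0.3,0,0,-1,0],[-6,10.2,-0.3,0,0,-2,0],[-8,13.6,-0.3,0,0,-3,0],[-10,17,-0.3,0,0,-4.5,0],[-12,20.4,-0.3,0,0,-4.5,0],[-14,23.8,-0.3,0,0,-4.5,0],[-16.1,26.9,-0.3,0,0,-4.5,0],[-16.1,26.9,-0.3,0,0,-4.5,0],[-16.1,26.9,-0.3,0,0,-4.5,0]],
  ],
)

```text
t: 14.27
tcp_pos: [0.5695, 0.2369, 0.1868]
tool_rot: [-0.063, 0.998, -0.0, -0.002]
force: [-0.4, -0.1, -1.4]
finger_gap: 0.108
gripper_force: 33.7
```

>>> carry_out(
  targets=[
    [[0,0,4,0,0,0,0],[0,0,7,0,0,0,0],[0,0,9.3,0,0,0,0],[0,0,10,0,0,0,0],[0,0,10.3,0,0,0,0],[0,0,10.5,0,0,0,0],[0,0,10.5,0,0,0,0]],
  ],
)

```text
t: 14.85
tcp_pos: [0.5708, 0.2351, 0.0854]
tool_rot: [-0.061, 0.998, 0.0, 0.0]
force: [1.0, -0.5, -0.6]
finger_gap: 0.105
gripper_force: 33.7
```

>>> carry_out(
  targets=[
    [[0,0,0.1,0,0,0,0],[0,0,0.2,0,0,0,0],[0,0,0.25,0,0,0,0],[0,0,0.25,0,0,0,0]],
  ],
)

```text
t: 15.18
tcp_pos: [0.5706, 0.2357, 0.083]
tool_rot: [-0.061, 0.998, 0.0, 0.001]
force: [-0.4, 0.2, -0.2]
finger_gap: 0.108
gripper_force: 33.7
```

>>> carry_out(
  targets=[
    [[0,0,0.1,0,0,0,2.8],[0,0,0.1,0,0,0,2.8],[0,0,-2,0,0,0,2.8],[0,0,-6,0,0,0,2.8],[0,0,-10,0,0,0,5],[-1,-3,-12,0,0,0,6],[-2,-6.8,-14,0,0,0,7],[-3,-10.6,-16,0,0,0,8.5],[-4.2,-14.4,-17,0,0,0,8.5],[-5.4,-18.2,-17,0,0,0,8.5],[-6.6,-22,-17,0,0,0,8.5],[-7.8,-25.8,-17,0,0,0,8.5]],
  ],
)

```text
t: 16.18
tcp_pos: [0.6799, -0.013, 0.2533]
tool_rot: [-0.061, 0.998, -0.0, 0.001]
force: [1.5, 0.1, -0.2]
finger_gap: 0.999
gripper_force: 0.0
```

>>> carry_out(
  targets=[
    [[-1.6,-4,0,0,0,3,8.5],[-1.6,-4,0,0,0,7,8.5],[-1.6,-4,0,0,0,7,8.5],[-1.6,-4,0,0,0,7,8.5]],
  ],
)

```text
t: 16.52
tcp_pos: [0.6994, -0.0487, 0.252]
tool_rot: [-0.0, 1.0, 0.0, -0.001]
force: [-0.4, 0.4, 0.1]
finger_gap: 0.99
gripper_force: 0.0
```

```bash
python3 - <<'E'
from h import *
i=ci("wrist"); im=cams.snapshot("wrist"); np.savez("w5.npz",K=i[0],T=i[1])
cv2.imwrite("pics/w5.png",im[:,:,::-1]); s=tool();print(s[0],s[2]["t"])
E
```

```text
[ 0.69916635 -0.04776629  0.25208342] 16.5667
```

View pics/w5.png

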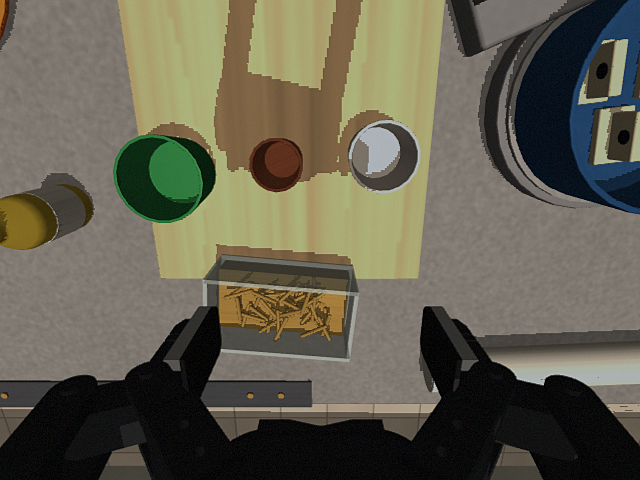

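The cup rims are white (350–419,121–192), terracotta (250–302,138–191) and green (114–203,136–222). Two upright lugs are visible in the bowl.

```bash
python3 - <<'E'
from h import *
d=np.load("w5.npz");k=(d["K"],d["T"])
for z in(.06,):
  print(circ(k,.032,z,[350,121,419,192],(.65,0)),circ(k,.024,z,[250,138,302,191],(.65,-.09)),circ(k,.04,z,[114,136,203,222],(.66,-.19)))
c=circ(k,.032,.06,[350,121,419,192],(.65,0))[0]
print(delta((*c,.16),np.radians(90)))
E
```

```text
(array([0.6465, 0.0082]), array([-2. , -1.6,  2. ,  2. ])) (array([ 0.6529, -0.0872]), array([-1.2, -1. ,  1.2,  1.2])) (array([ 0.6667, -0.1928]), array([-0.7, -1.6,  0.7,  2. ]))
(array([5.24, 5.6 , 9.22]), array([ 0. , -0.1,  0.1]))
```

>>> carry_out(
  targets=[
    [[2,2,2,0,0,0,8.5],[4,4,5,0,0,0,8.5],[5.3,5.6,8,0,0,0,8.5],[5.3,5.6,11.5,0,0,0,8.5],[5.3,5.6,15,0,0,0,8.5],[5.3,5.6,17.5,0,0,0,8.5],[5.3,5.6,18.8,0,0,0,8.5],[5.3,5.6,18.8,0,0,0,8.5],[5.3,5.6,18.8,0,0,0,8.5]],
  ],
)

```text
t: 17.32
tcp_pos: [0.6469, 0.0083, 0.0646]
tool_rot: [-0.001, 1.0, 0.0, -0.0]
force: [0.4, -0.2, -0.3]
finger_gap: 0.998
gripper_force: 0.0
```

>>> carry_out(
  targets=[
    [[0,0,0,0,0,0,6],[0,0,0,0,0,0,5.5],[0,0,0,0,0,0,5.5],[0,0,0,0,0,0,5.5]],
  ],
  force=20,
)

```text
t: 17.65
tcp_pos: [0.6486, 0.0074, 0.0671]
tool_rot: [-0.0, 1.0, -0.0, 0.002]
force: [-0.8, 1.6, 6.8]
finger_gap: 0.741
gripper_force: 21.4
```

>>> carry_out(
  targets=[
    [[0,0,-3,0,0,0,5.5],[0,0,-6.5,0,0,0,5.5],[0,0,-9,0,0,0,5.5],[-0.5,-3.5,-9,0,0,0,5.5],[-1,-7,-9,0,0,0,5.5],[-1.5,-10.5,-9,0,0,0,5.5],[-1.8,-14,-9,0,0,0,5.5],[-2,-17.5,-9,0,0,0,5.5],[-2,-20.2,-9,0,0,0,5.5],[-2,-20.2,-9,0,0,0,5.5],[-2,-20.2,-9,0,0,0,5.5],[-2,-20.2,-9,0,0,0,5.5]],
  ],
)

```text
t: 18.65
tcp_pos: [0.6666, -0.1944, 0.1546]
tool_rot: [0.0, 1.0, 0.0, -0.0]
force: [-0.1, 1.1, -0.9]
finger_gap: 0.734
gripper_force: 22.5
```

```bash
python3 - <<'E'
from h import *
i=ci("wrist"); im=cams.snapshot("wrist"); np.savez("w6.npz",K=i[0],T=i[1])
s=tool();print(s[0],s[2]["finger_gap"],delta((.6665,-.194,.158),np.radians(90)))
b=cv2.resize(im[100:400,160:480,::-1],(640,600),interpolation=cv2.INTER_CUBIC)
cv2.imwrite("pics/w6.png",b)
E
```

```text
[ 0.66658998 -0.19358853  0.15455486] 0.731709113144153 (array([ 0.01, -0.04, -0.34]), array([ 0., -0.,  0.]))
```

View pics/w6.png

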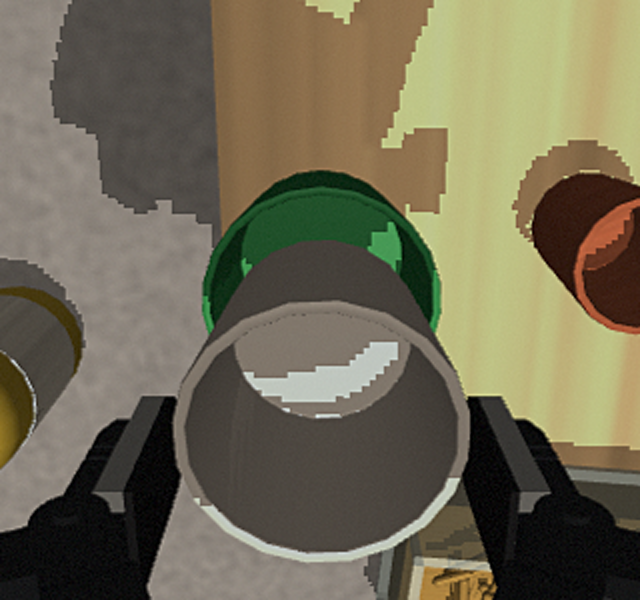

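The white cup hangs level in the fingers, its rim at crop x 175–469, y 299–562. The green rim below is at x 203–441, top y 186.

```bash
python3 - <<'E'
from h import *
d=np.load("w6.npz");k=(d["K"],d["T"])
for z in(.1475,.15): print(z,circ(k,.032,z,[247.5,249.5,394.5,381],(.66,-.19)))
for z in(.06,.063): print(circ(k,.04,z,[261.5,193,380.5,None],(.66,-.19)))
E
```

```text
0.1475 (array([ 0.6641, -0.1935]), array([-2.2, -0.5,  2.2,  1.1]))
0.15 (array([ 0.6628, -0.1936]), array([-3.7, -1.5,  3.7,  2.6]))
(array([ 0.6665, -0.1933]), array([-1. ,  0.1,  1. ]))
(array([ 0.666 , -0.1933]), array([-1.8,  0.2,  1.8]))
```

>>> carry_out(
  targets=[
    [[-0.2,0,2.5,0,0,0,5.5],[-0.2,0,5,0,0,0,5.5],[-0.2,0,6.5,0,0,0,5.5],[-0.2,0,7.2,0,0,0,5.5],[-0.2,0,7.5,0,0,0,5.5],[-0.2,0,7.5,0,0,0,5.5],[-0.2,0,7.5,0,0,0,5.5]],
  ],
)

```text
t: 19.28
tcp_pos: [0.6698, -0.1943, 0.0804]
tool_rot: [-0.0, 1.0, -0.0, 0.001]
force: [0.5, 0.4, -0.4]
finger_gap: 0.735
gripper_force: 22.5
```

>>> carry_out(
  targets=[
    [[0,0,0.2,0,0,0,5.5],[0,0,0.4,0,0,0,5.5],[0,0,0.6,0,0,0,5.5],[0,0,0.6,0,0,0,5.5]],
  ],
)

```text
t: 19.62
tcp_pos: [0.6692, -0.1949, 0.0737]
tool_rot: [0.0, 1.0, -0.0, 0.001]
force: [0.8, 0.2, -0.2]
finger_gap: 0.734
gripper_force: 22.6
```

>>> carry_out(
  targets=[
    [[0,0,0.1,0,0,0,5.5],[0,0,0.1,0,0,0,7.2],[0,0,0.1,0,0,0,7.2],[0,0,-2,0,0,0,7.2],[0,0,-6,0,0,0,7.2],[0,0,-10,0,0,0,7.2],[0,0,-12,0,0,0,7.2],[0,0,-12,0,0,0,7.2],[0,0,-12,0,0,0,7.2]],
  ],
)

```text
t: 20.37
tcp_pos: [0.6696, -0.1951, 0.1952]
tool_rot: [0.0, 1.0, -0.001, 0.002]
force: [0.0, 0.4, -1.2]
finger_gap: 0.844
gripper_force: 0.0
```

```bash
python3 - <<'E'
from h import *
i=ci("wrist"); im=cams.snapshot("wrist"); np.savez("w7.npz",K=i[0],T=i[1])
s=tool();print(s[0],s[2]["finger_gap"],delta((.653,-.088,.12),np.radians(90)))
for c in((.6665,-.1935,.066),(.653,-.088,.06)): print(proj(c,*i))
cv2.imwrite("pics/w7.png",cv2.resize(im[100:400,120:520,::-1],(800,600),interpolation=cv2.INTER_CUBIC))
E
```

```text
[ 0.66843662 -0.19456752  0.19309805] 0.8414931273522298 (array([ 1.54, 10.66,  7.31]), array([ 0., -0., -0.]))
[322.02884537 232.48844646]
[461.65523165 213.02018401]
```

View pics/w7.png

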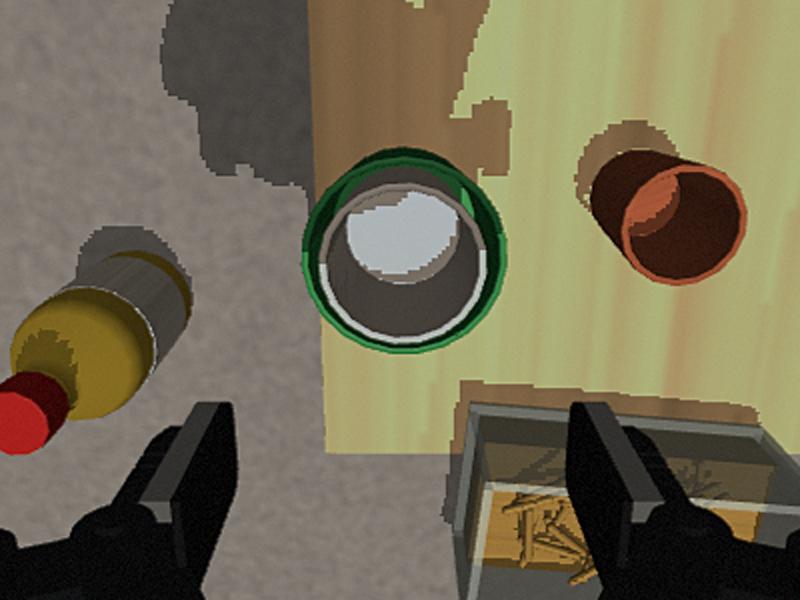

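The white cup sits inside the green one: white rim at crop x 318–488, y 184–345, green at 302–507, 155–353. Terracotta is at 622–746, 165–285.

```bash
python3 - <<'E'
from h import *
d=np.load("w7.npz");k=(d["K"],d["T"])
print(circ(k,.032,.066,[279,192,364,272.5],(.66,-.19)),circ(k,.04,.06,[271,177.5,373.5,276.5],(.66,-.19)),circ(k,.024,.06,[431,182.5,493,242.5],(.65,-.09)))
print(delta((.6525,-.0875,.066),np.radians(90)))
E
```

```text
(array([ 0.6676, -0.1939]), array([-0. , -0.3,  0. ,  0.3])) (array([ 0.6659, -0.1933]), array([-0.9, -0.4,  0.9,  0.6])) (array([ 0.6533, -0.0878]), array([-1.1, -0.8,  1. ,  1. ]))
(array([ 1.59, 10.7 , 12.71]), array([ 0., -0., -0.]))
```

>>> carry_out(
  targets=[
    [[0.4,3,0,0,0,0,7],[0.8,6,0,0,0,0,7],[1.2,9,1,0,0,0,7],[1.5,10.7,3,0,0,0,7],[1.5,10.7,6.5,0,0,0,7],[1.5,10.7,10,0,0,0,7],[1.5,10.7,12,0,0,0,7],[1.5,10.7,12.7,0,0,0,7],[1.5,10.7,12.7,0,0,0,7],[1.5,10.7,12.7,0,0,0,5],[1.5,10.7,12.7,0,0,0,4],[1.5,10.7,12.7,0,0,0,4]],
  ],
)

```text
t: 21.42
tcp_pos: [0.6551, -0.0883, 0.0681]
tool_rot: [0.0, 1.0, -0.001, 0.002]
force: [-0.6, -1.3, -0.2]
finger_gap: 0.552
gripper_force: 20.7
```

>>> carry_out(
  targets=[
    [[0,0,0,0,0,0,4],[0,0,-3,0,0,0,4],[0,0,-6.5,0,0,0,4],[0,0,-9.5,0,0,0,4],[-0.4,-3,-9.5,0,0,0,4],[-0.8,-6,-9.5,0,0,0,4],[-1.2,-9,-9.5,0,0,0,4],[-1.4,-10.6,-9.5,0,0,0,4],[-1.4,-10.6,-9.5,0,0,0,4],[-1.4,-10.6,-9.5,0,0,0,4],[-1.4,-10.6,-9.5,0,0,0,4]],
  ],
)

```text
t: 22.33
tcp_pos: [0.6673, -0.1925, 0.1612]
tool_rot: [-0.0, 1.0, 0.001, -0.001]
force: [-0.5, 0.2, -0.5]
finger_gap: 0.554
gripper_force: 21.1
```

```bash
python3 - <<'E'
from h import *
i=ci("wrist"); im=cams.snapshot("wrist"); np.savez("w8.npz",K=i[0],T=i[1])
s=tool();print(s[0],s[2]["finger_gap"])
cv2.imwrite("pics/w8.png",cv2.resize(im[100:400,160:480,::-1],(640,600),interpolation=cv2.INTER_CUBIC))
E
```

```text
[ 0.66739967 -0.19203824  0.16108889] 0.5510743991568742
```

View pics/w8.png

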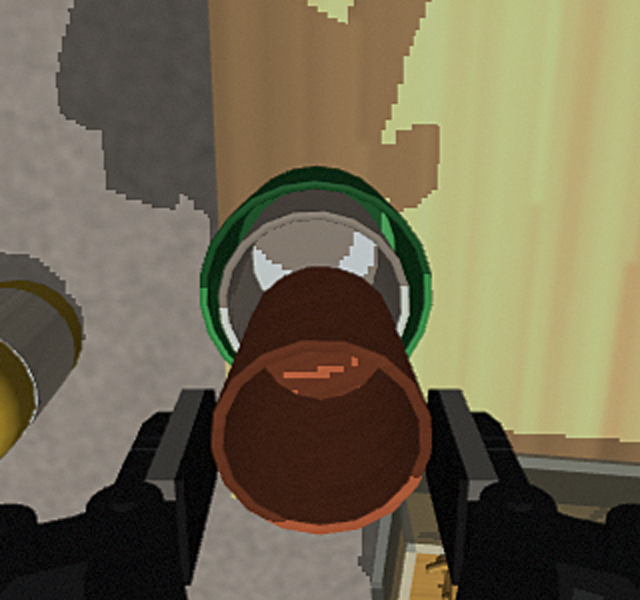

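The small cup hangs upright with its rim at crop x 213–431, y 340–533. The white rim below is at x 217–410, top y 211.

```bash
python3 - <<'E'
from h import *
d=np.load("w8.npz");k=(d["K"],d["T"])
print(circ(k,.024,.153,[266.5,270,375.5,366.5],(.66,-.19)),circ(k,.032,.066,[268.5,205.5,365,None],(.66,-.19)))
E
```

```text
(array([ 0.6659, -0.1916]), array([-1.7, -0.9,  1.7,  1.3])) (array([ 0.6672, -0.1942]), array([-0.,  0.,  0.]))
```

>>> carry_out(
  targets=[
    [[-0.1,-0.2,2,0,0,0,4],[-0.1,-0.2,4.5,0,0,0,4],[-0.1,-0.2,6.3,0,0,0,4],[-0.1,-0.2,7.2,0,0,0,4],[-0.1,-0.2,7.6,0,0,0,4],[-0.1,-0.2,7.8,0,0,0,4],[-0.1,-0.2,8,0,0,0,4],[-0.1,-0.2,8,0,0,0,4]],
  ],
)

```text
t: 23.05
tcp_pos: [0.6693, -0.195, 0.0831]
tool_rot: [-0.0, 1.0, 0.0, 0.0]
force: [-0.5, 0.6, -0.7]
finger_gap: 0.548
gripper_force: 21.1
```

Bottom at about 0.015, 3 mm from home. I'll lower a little more, release, rise, and then press the rim with a narrowed opening.

>>> carry_out(
  targets=[
    [[0,0,0.2,0,0,0,4],[0,0,0.3,0,0,0,4],[0,0,0.3,0,0,0,4],[0,0,0.3,0,0,0,5.8],[0,0,0.3,0,0,0,5.8],[0,0,-1,0,0,0,5.8],[0,0,-2,0,0,0,4],[0,0,-2,0,0,0,3.5],[0,0,-2,0,0,0,3.5],[0,0,-2,0,0,0,3.5],[0,0,-2,0,0,0,3.5]],
  ],
)

```text
t: 23.97
tcp_pos: [0.6685, -0.1956, 0.1008]
tool_rot: [0.0, 1.0, 0.0, -0.001]
force: [-0.5, -1.3, 0.2]
finger_gap: 0.404
gripper_force: 0.0
```

>>> carry_out(
  targets=[
    [[0,0,0.6,0,0,0,3.5],[0,0,0.9,0,0,0,3.5],[0,0,1.1,0,0,0,3.5],[0,0,1.2,0,0,0,3.5],[0,0,1.3,0,0,0,3.5]],
  ],
)

```text
t: 24.38
tcp_pos: [0.6687, -0.1956, 0.0902]
tool_rot: [-0.0, 1.0, 0.0, -0.0]
force: [-4.9, 1.6, 16.6]
finger_gap: 0.41
gripper_force: 8.5
```

>>> carry_out(
  targets=[
    [[0,0,0,0,0,0,3.5],[0,0,-3,0,0,0,3.5],[0,0,-7,0,0,0,3.5],[0,0,-11,0,0,0,3.5],[0,0,-11,0,0,0,3.5],[0,0,-11,0,0,0,3.5]],
  ],
)

```text
t: 24.88
tcp_pos: [0.6707, -0.1965, 0.2015]
tool_rot: [-0.0, 1.0, -0.001, 0.003]
force: [-0.4, -0.1, -1.3]
finger_gap: 0.405
gripper_force: 0.0
```

```bash
python3 - <<'E'
from h import *
i=ci("wrist"); im=cams.snapshot("wrist"); np.savez("w9.npz",K=i[0],T=i[1])
s=tool();print(s[0],delta((.487,-.414,.20),np.radians(90)))
W=im[130:330,200:440,::-1]; sc=cams.snapshot("scene")[255:310,315:375,::-1]
cv2.imwrite("pics/w9.png",np.vstack([cv2.resize(W,(360,300),interpolation=cv2.INTER_CUBIC),cv2.resize(sc,(360,300),interpolation=cv2.INTER_CUBIC)]))
for c,r,z in(((.6676,-.194),.024,.072),((.6676,-.194),.032,.066),((.6665,-.1935),.04,.06)): print(ext(c,i,r,z).round(1), ext(c,ci("scene"),r,z).round(1))
E
```

```text
[ 0.66904588 -0.19574896  0.19892698] (array([ 18.21, -21.82,  -0.12]), array([-0. ,  0.1,  0. ]))
[291.6 200.6 355.4 261.5] [335.  269.2 354.9 285.6]
[281.8 188.3 365.1 268. ] [331.6 268.  358.1 289.8]
[273.  174.7 375.1 272.8] [328.1 266.4 361.1 293.6]
```

View pics/w9.png

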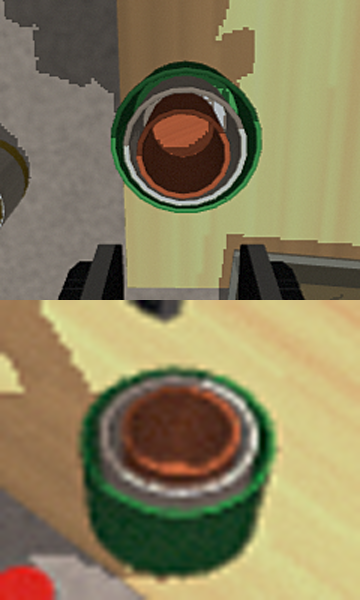

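The wrist and scene crops show the three cups nested concentrically and level. My viewing quota is used up, so I'll continue with numeric image fits.

>>> carry_out(
  targets=[
    [[2,-2.4,0,0,0,0,5],[4.3,-5.2,0,0,0,0,5],[6.6,-8,0,0,0,0,5],[9,-10.8,0,0,0,0,5],[11.3,-13.6,0,0,0,0,5],[13.6,-16.4,0,0,0,0,5],[15.9,-19.2,0,0,0,0,5],[18.2,-21.8,0,0,0,0,5],[18.2,-21.8,0,0,0,0,5],[18.2,-21.8,0,0,0,0,5],[18.2,-21.8,0,0,0,0,5]],
  ],
)

```text
t: 25.9
tcp_pos: [0.4862, -0.4128, 0.1964]
tool_rot: [0.0, 1.0, 0.002, -0.001]
force: [-0.2, 0.2, -0.3]
finger_gap: 0.581
gripper_force: 0.0
```

```bash
cat >> h.py <<'E'
def orange(im):
    h=cv2.cvtColor(im,cv2.COLOR_RGB2HSV);m=((h[...,0]>4)&(h[...,0]<20)&(h[...,1]>170)&(h[...,2]>60)).astype(np.uint8)
    n,l,st,_=cv2.connectedComponentsWithStats(m); return (l==1+st[1:,4].argmax()).astype(np.uint8),st[1+st[1:,4].argmax()]
E
python3 - <<'E'
from h import *
np.set_printoptions(precision=4,suppress=True)
i=ci("wrist"); im=cams.snapshot("wrist")
s=tool();print(s[0])
m,st=orange(im);print(st)
cs,_=cv2.findContours(m,cv2.RETR_EXTERNAL,cv2.CHAIN_APPROX_NONE);c=max(cs,key=len)[:,0,:]
c=c[(c[:,1]<235)&(c[:,1]>1)&(c[:,0]>1)&(c[:,0]<638)]
P=np.array([atz(p,.014,*i)[:2] for p in c])
f=ls(lambda v:np.hypot(*(P-v[:2]).T)-v[2],(.487,-.414,.09),loss="soft_l1",f_scale=.001)
print("flange",f.x,np.abs(f.fun).mean(),len(c))
h=cv2.cvtColor(im,cv2.COLOR_RGB2HSV)
u=proj((*f.x[:2],.044),*i);print(u)
x,y=u.astype(int);w=(im[y-45:y+45,x-45:x+45].max(2)<50).astype(np.uint8)
n,l,stt,ce=cv2.connectedComponentsWithStats(w);print(stt[1:4]+[x-45,y-45,0,0,0],ext(f.x[:2],i,.014,.044))
print(delta((*f.x[:2],.04),np.radians(90)))
E
```

```text
[ 0.4869 -0.4123  0.1968]
[  218   113   201   196 29729]
flange [ 0.4856 -0.4136  0.0892] 0.00024245210726757437 328
[317.9982 227.8533]
[[302 206  33  38 869]
 [317 221   1   1   1]] [300.8717 211.1583 335.1193 244.0494]
(array([ 0.1 , -0.18, 15.68]), array([ 0.2, -0.1,  0. ]))
```

>>> carry_out(
  targets=[
    [[0.1,-0.1,4,0,0,0,5],[0.1,-0.15,8,0,0,0,5],[0.1,-0.15,12,0,0,0,5],[0.1,-0.15,14.5,0,0,0,5],[0.1,-0.15,15.5,0,0,0,5],[0.1,-0.15,15.8,0,0,0,5],[0.1,-0.15,15.8,0,0,0,5],[0.1,-0.15,15.8,0,0,0,2],[0.1,-0.15,15.8,0,0,0,2],[0.1,-0.15,15.8,0,0,0,2],[0.1,-0.15,15.8,0,0,0,2],[0.1,-0.15,15.8,0,0,0,2]],
  ],
  force=60,
)

```text
t: 26.95
tcp_pos: [0.4871, -0.416, 0.0428]
tool_rot: [0.0, 1.0, -0.001, 0.002]
force: [1.1, 2.3, 6.4]
finger_gap: 0.297
gripper_force: 59.4
```

>>> carry_out(
  targets=[
    [[0,0,0,0,0,0,2],[0,0,-2,0,0,0,2],[0,0,-5,0,0,0,2],[0,0,-9,0,0,0,2],[0,0,-13,0,0,0,2],[0,0,-17,0,0,0,2],[0,0,-17,0,0,0,2],[0,0,-17,0,0,0,2],[0,0,-17,0,0,0,2]],
  ],
)

```text
t: 27.7
tcp_pos: [0.4851, -0.4146, 0.21]
tool_rot: [0.0, 1.0, 0.0, -0.0]
force: [0.1, 0.2, -3.1]
finger_gap: 0.3
gripper_force: 59.8
```

```bash
python3 - <<'E'
from h import *
print(tool()[0],delta((.601,.2109,.21),np.radians(90)))
i=ci("wrist");m,st=orange(cams.snapshot("wrist"));print(st)
E
```

```text
[ 0.48514865 -0.41456543  0.20999881] (array([-1.158e+01,  6.255e+01,  4.000e-02]), array([ 0. , -0.1, -0. ]))
[   19    98   490   267 85786]
```

>>> carry_out(
  targets=[
    [[-0.3,1.5,0,0,0,0,2],[-0.8,4.2,0,0,0,0,2],[-1.4,7.4,0,0,0,0,2],[-2,10.8,0,0,0,0,2],[-2.6,14.2,0,0,0,0,2],[-3.2,17.6,0,0,0,0,2],[-3.8,21,0,0,0,0,2],[-4.4,24.4,0,0,0,0,2],[-5.1,27.8,0,0,0,0,2],[-5.8,31.2,0,0,0,0,2],[-6.4,34.6,0,0,0,0,2],[-7,38,0,0,0,0,2]],
  ],
)

```text
t: 28.75
tcp_pos: [0.5543, -0.0324, 0.2083]
tool_rot: [-0.0, 1.0, 0.001, -0.002]
force: [0.5, 0.2, -2.1]
finger_gap: 0.299
gripper_force: 59.8
```

>>> carry_out(
  targets=[
    [[-0.6,3.4,0,0,0,0,2],[-1.2,6.8,0,0,0,0,2],[-1.8,10.2,0,0,0,0,2],[-2.4,13.6,0,0,0,0,2],[-3,17,0,0,0,0,2],[-3.6,20,0,0,0,0,2],[-4.1,22.5,0,0,0,0,2],[-4.5,24,0,0,0,0,2],[-4.6,24.5,0,0,0,0,2],[-4.6,24.5,0,0,0,0,2],[-4.6,24.5,0,0,0,0,2],[-4.6,24.5,0,0,0,0,2]],
  ],
)

```text
t: 29.75
tcp_pos: [0.6014, 0.2082, 0.2098]
tool_rot: [0.001, 1.0, -0.0, -0.001]
force: [-0.2, -0.2, -2.5]
finger_gap: 0.305
gripper_force: 59.8
```

```bash
python3 - <<'E'
from h import *
np.set_printoptions(precision=4,suppress=True)
print(tool()[0],delta((.601,.2109,.15),np.radians(90)))
i=ci("wrist");im=cams.snapshot("wrist");cv2.imwrite("pics/c1.png",im[:,:,::-1]);m,st=orange(im);print(st)
cs,_=cv2.findContours(m,cv2.RETR_EXTERNAL,cv2.CHAIN_APPROX_NONE);c=max(cs,key=len)[:,0,:]
c=c[(c[:,1]<230)]
z=tool()[0][2]-.0415+.014
for zz in(z-.004,z,z+.004):
  P=np.array([atz(p,zz,*i)[:2] for p in c])
  f=ls(lambda v:np.hypot(*(P-v[:2]).T)-v[2],(.6,.21,.09),loss="soft_l1",f_scale=.001);print(zz,f.x,np.abs(f.fun).mean())
# flange tilt fit: radius .091 disc with normal tilt
def model(v):
    t,r,_=tool(); n=R.from_rotvec([v[2],v[3],0]).apply([0,0,1]); o=np.array([v[0],v[1],z])
    out=[]
    for p in c:
        a,d=ray(p,*i); q=a+d*((o-a)@n)/(d@n); out.append(np.linalg.norm(q-o)-.0905)
    return out
f=ls(model,(.6,.21,0,0),loss="soft_l1",f_scale=.001);print("tilt",f.x[:2],np.degrees(f.x[2:]),np.abs(f.fun).mean())
E
```

```text
[0.6014 0.2082 0.2098] (array([0.03, 0.28, 5.98]), array([-0.1, -0.1, -0.1]))
[  132    98   377   267 72008]
0.1785497249188384 [0.6007 0.2086 0.0906] 0.00016774653157584422
0.1825497249188384 [0.5986 0.2086 0.0882] 0.00016341865665588462
0.1865497249188384 [0.5966 0.2086 0.0859] 0.00015909048967446186
tilt [0.5998 0.2087] [-0.1542 -5.7131] 0.00019361008399824294
```

>>> carry_out(
  targets=[
    [[0,0.1,1,0,0,0,2],[0,0.23,2,0,0,0,2],[0,0.23,3,0,0,0,2],[0,0.23,4,0,0,0,2],[0,0.23,4.4,0,0,0,2],[0,0.23,4.6,0,0,0,2],[0,0.23,4.6,0,0,0,2],[0,0.23,4.6,0,0,0,2]],
  ],
)

```text
t: 30.47
tcp_pos: [0.6021, 0.2122, 0.1643]
tool_rot: [-0.0, 1.0, -0.0, 0.0]
force: [-0.2, -0.1, -2.2]
finger_gap: 0.304
gripper_force: 59.8
```

>>> carry_out(
  targets=[
    [[0,0,0.1,0,0,0,2],[0,0,0.2,0,0,0,2],[0,0,0.3,0,0,0,2],[0,0,0.4,0,0,0,2],[0,0,0.5,0,0,0,2],[0,0,0.6,0,0,0,2],[0,0,0.6,0,0,0,2]],
  ],
)

```text
t: 31.05
tcp_pos: [0.6018, 0.2121, 0.1581]
tool_rot: [-0.0, 1.0, -0.0, -0.0]
force: [-0.4, -0.4, -3.8]
finger_gap: 0.304
gripper_force: 59.8
```

>>> carry_out(
  targets=[
    [[0,-0.05,0.1,0,0,0,2],[0,-0.05,0.2,0,0,0,2],[0,-0.05,0.3,0,0,0,2],[0,-0.05,0.4,0,0,0,2],[0,-0.05,0.4,0,0,0,2]],
  ],
)

```text
t: 31.47
tcp_pos: [0.6018, 0.2115, 0.154]
tool_rot: [-0.0, 1.0, -0.0, -0.0]
force: [1.2, 0.8, -2.8]
finger_gap: 0.303
gripper_force: 59.8
```

>>> carry_out(
  targets=[
    [[0,0,0.1,0,0,0,2],[0,0,0.15,0,0,0,2],[0,0,0.2,0,0,0,2],[0,0,0.2,0,0,0,2]],
  ],
)

```text
t: 31.8
tcp_pos: [0.6018, 0.2116, 0.1522]
tool_rot: [-0.0, 1.0, -0.0, -0.0]
force: [-0.2, 0.7, -3.0]
finger_gap: 0.305
gripper_force: 59.8
```

>>> carry_out(
  targets=[
    [[0,0,0.05,0,0,0,2],[0,0,0.1,0,0,0,2],[0,0,0.15,0,0,0,2],[0,0,0.15,0,0,0,2]],
  ],
)

```text
t: 32.13
tcp_pos: [0.6018, 0.2116, 0.1507]
tool_rot: [-0.0, 1.0, -0.0, -0.0]
force: [-0.4, -0.1, -2.6]
finger_gap: 0.3
gripper_force: 59.8
```

>>> carry_out(
  targets=[
    [[0,0,0.05,0,0,0,2],[0,0,0.1,0,0,0,2],[0,0,0.1,0,0,0,2]],
  ],
)

```text
t: 32.38
tcp_pos: [0.602, 0.2116, 0.1499]
tool_rot: [-0.0, 1.0, 0.0, 0.0]
force: [-0.1, 0.5, -1.9]
finger_gap: 0.303
gripper_force: 60.1
```

>>> carry_out(
  targets=[
    [[0,0,0.05,0,0,0,2],[0,0,0.1,0,0,0,2],[0,0,0.1,0,0,0,2]],
  ],
)

```text
t: 32.63
tcp_pos: [0.6019, 0.2116, 0.1498]
tool_rot: [-0.0, 1.0, 0.0, 0.0]
force: [-2.0, -1.4, 4.8]
finger_gap: 0.302
gripper_force: 60.4
```

Contact carries the weight. Releasing and lifting.

>>> carry_out(
  targets=[
    [[0,0,0,0,0,0,3.2],[0,0,0,0,0,0,4.5],[0,0,0,0,0,0,4.5],[0,0,-2,0,0,0,4.5],[0,0,-5,0,0,0,4.5],[0,0,-8,0,0,0,4.5],[0,0,-10,0,0,0,4.5],[0,0,-10,0,0,0,4.5],[0,0,-10,0,0,0,4.5]],
  ],
)

```text
t: 33.38
tcp_pos: [0.6027, 0.2117, 0.2502]
tool_rot: [-0.0, 1.0, 0.0, 0.002]
force: [-0.1, 1.5, -1.2]
finger_gap: 0.531
gripper_force: 0.0
```

```bash
python3 - <<'E'
from h import *
np.set_printoptions(precision=4,suppress=True)
s=tool();print(s[0],s[2]["t"])
i=ci("wrist");im=cams.snapshot("wrist");cv2.imwrite("pics/c2.png",im[:,:,::-1]);m,st=orange(im);print(st)
cs,_=cv2.findContours(m,cv2.RETR_EXTERNAL,cv2.CHAIN_APPROX_NONE);c=max(cs,key=len)[:,0,:]
c=c[c[:,1]<230]
for z in(.117,.121,.125):
    P=np.array([atz(p,z,*i)[:2] for p in c])
    f=ls(lambda v:np.hypot(*(P-v[:2]).T)-v[2],(.6,.21,.09),loss="soft_l1",f_scale=.001);print(z,f.x,np.abs(f.fun).mean())
# scene view: seated level prediction vs mask
k=ci("scene");im=cams.snapshot("scene");cv2.imwrite("pics/c2s.png",im[:,:,::-1])
h=cv2.cvtColor(im,cv2.COLOR_RGB2HSV);m=((h[...,0]>4)&(h[...,0]<20)&(h[...,1]>170)&(h[...,2]>60)).astype(np.uint8);m[:,:385]=0;m[235:]=0
x,y,w,hh=cv2.boundingRect(m);print("scene mask",x,y,x+w,y+hh, ext((.601,.211),k,.091,.121),ext((.601,.211),k,.091,.115))
for n,xy in dict(blue=(.4895,.0884),green=(.4713,.131),yellow=(.435,.2149)).items():
    print(n,delta((*xy,.12),np.radians(113)))
E
```

```text
[0.6027 0.2117 0.2502] 33.3833
[  201   106   240   231 40629]
0.117 [0.6015 0.2121 0.0906] 0.0001803744244695959
0.121 [0.6003 0.2121 0.0892] 0.00017756160911539036
0.125 [0.599  0.2121 0.0878] 0.00017474873099993323
scene mask 398 144 465 192 [396.8705 142.6022 464.7576 190.0138] [396.629  144.2126 464.3103 191.5984]
blue (array([ 11.13, -12.3 ,  12.79]), array([  0. ,  -0.1, -23. ]))
green (array([12.95, -8.04, 12.79]), array([  0. ,  -0.1, -23. ]))
yellow (array([16.58,  0.35, 12.79]), array([  0. ,  -0.1, -23. ]))
```

>>> carry_out(
  targets=[
    [[2,-2.2,0,0,0,-4,0],[4.4,-4.9,0,0,0,-9,0],[6.8,-7.6,1,0,0,-14,0],[9.2,-10.2,3,0,0,-19,0],[11.1,-12.3,6,0,0,-23,0],[11.1,-12.3,9.5,0,0,-23,0],[11.1,-12.3,12.8,0,0,-23,0],[11.1,-12.3,12.8,0,0,-23,0],[11.1,-12.3,12.8,0,0,-23,0],[11.1,-12.3,12.8,0,0,-23,0]],
  ],
)

```text
t: 34.32
tcp_pos: [0.4914, 0.0887, 0.1211]
tool_rot: [-0.2, 0.98, -0.0, 0.0]
force: [0.8, 0.8, 0.0]
finger_gap: -0.002
gripper_force: 0.0
```

```bash
python3 - <<'E'
from h import *
np.set_printoptions(precision=4,suppress=True)
s=tool();print(s[0],s[2]["finger_gap"],delta((.4895,.0884,.082),np.radians(113)))
i=ci("wrist");im=cams.snapshot("wrist");cv2.imwrite("pics/k1.png",im[:,:,::-1])
h=cv2.cvtColor(im,cv2.COLOR_RGB2HSV)
for n,a,b in(("blue",105,125),("green",45,80),("yellow",22,34),("red",-5,5)):
    H=h[...,0].astype(int);H[H>170]-=180
    m=((H>a)&(H<b)&(h[...,1]>150)&(h[...,2]>70)).astype(np.uint8)
    N,l,st,ce=cv2.connectedComponentsWithStats(m)
    for j in range(1,N):
        if 250<st[j,4]<8000: print(n,st[j],atz(ce[j],.062,*i))
for p in((.4895,.0884),(.4713,.131),(.4531,.173),(.435,.2149)): print(proj((*p,.063),*i))
E
```

```text
[0.4914 0.0887 0.1211] -0.002254563861929265 (array([0.19, 0.05, 3.91]), array([-0.,  0.,  0.]))
blue [ 297  253   45   39 1381] [0.4904 0.0883 0.062 ]
green [380 254  45  40 919] [0.4725 0.1335 0.062 ]
yellow [ 536  247   56   47 1719] [0.435  0.2157 0.062 ]
red [ 459  247   50   47 1728] [0.4528 0.173  0.062 ]
[319.7406 272.241 ]
[402.2576 272.028 ]
[483.8945 271.4308]
[565.3806 270.92  ]
```

>>> carry_out(
  targets=[
    [[0.15,0,2,0,0,0,0],[0.15,0,3.3,0,0,0,0],[0.15,0,3.8,0,0,0,0],[0.15,0,4.1,0,0,0,0],[0.15,0,4.3,0,0,0,0],[0.15,0,4.45,0,0,0,0],[0.15,0,4.45,0,0,0,0]],
  ],
)

```text
t: 34.95
tcp_pos: [0.4905, 0.0883, 0.0798]
tool_rot: [-0.2, 0.98, -0.0, 0.002]
force: [-3.1, -0.1, 20.0]
finger_gap: -0.003
gripper_force: 9.8
```

>>> carry_out(
  targets=[
    [[0,0,0,0,0,0,0],[0,0,-2,0,0,0,0],[0,0,-5,0,0,0,0],[0,3,-5,0,0,0,0],[0,6.5,-5,0,0,0,0],[0,10,-5,0,0,0,0],[0,13.5,-5,0,0,0,0],[0,13.8,-5,0,0,0,0],[0,13.8,-5,0,0,0,0],[0,13.8,-5,0,0,0,0]],
  ],
)

```text
t: 35.78
tcp_pos: [0.4363, 0.2153, 0.1272]
tool_rot: [-0.2, 0.98, -0.0, 0.001]
force: [0.7, 0.8, -0.8]
finger_gap: 0.002
gripper_force: 0.0
```

```bash
python3 - <<'E'
from h import *
s=tool();print(s[0],delta((.435,.2153,.087),np.radians(113)))
E
```

```text
[0.43633777 0.21528165 0.12716234] (array([0.13, 0.06, 4.02]), array([-0. ,  0.1,  0.1]))
```

Next the yellow key, descending in finer steps to see the force profile.

>>> carry_out(
  targets=[
    [[0.1,0.05,2,0,0,0,0],[0.1,0.05,3.5,0,0,0,0],[0.1,0.05,4,0,0,0,0],[0.1,0.05,4.2,0,0,0,0],[0.1,0.05,4.4,0,0,0,0],[0.1,0.05,4.4,0,0,0,0]],
  ],
)

```text
t: 36.28
tcp_pos: [0.4349, 0.2142, 0.0827]
tool_rot: [-0.199, 0.98, -0.0, 0.0]
force: [-0.5, -1.8, 3.3]
finger_gap: 0.001
gripper_force: 1.6
```

>>> carry_out(
  targets=[
    [[0,0,0.15,0,0,0,0],[0,0,0.2,0,0,0,0],[0,0,0.2,0,0,0,0]],
  ],
)

```text
t: 36.53
tcp_pos: [0.4351, 0.215, 0.0809]
tool_rot: [-0.199, 0.98, -0.0, 0.001]
force: [0.2, -3.0, 4.5]
finger_gap: -0.0
gripper_force: 2.2
```

>>> carry_out(
  targets=[
    [[0,0,0.1,0,0,0,0],[0,0,0.2,0,0,0,0],[0,0,0.25,0,0,0,0],[0,0,0.25,0,0,0,0]],
  ],
)

```text
t: 36.87
tcp_pos: [0.4351, 0.2151, 0.0798]
tool_rot: [-0.2, 0.98, -0.0, 0.001]
force: [-2.4, -5.1, 19.5]
finger_gap: 0.001
gripper_force: 10.0
```

>>> carry_out(
  targets=[
    [[0,0,-2,0,0,0,0],[0,0,-5,0,0,0,0],[0,-3,-5,0,0,0,0],[0,-6.5,-5,0,0,0,0],[0,-9,-5,0,0,0,0],[0,-9.1,-5,0,0,0,0],[0,-9.1,-5,0,0,0,0],[0,-9.1,-5,0,0,0,0]],
  ],
)

```text
t: 37.53
tcp_pos: [0.4695, 0.1318, 0.1275]
tool_rot: [-0.199, 0.98, 0.0, -0.0]
force: [0.4, -0.4, 0.9]
finger_gap: -0.005
gripper_force: 0.0
```

```bash
python3 - <<'E'
from h import *
s=tool();print(s[0],delta((.4715,.1315,.083),np.radians(113)))
E
```

```text
[0.46948819 0.13183102 0.12751162] (array([-0.18, -0.11,  4.45]), array([ 0.1, -0. , -0. ]))
```

>>> carry_out(
  targets=[
    [[-0.15,-0.1,2,0,0,0,0],[-0.15,-0.1,3.5,0,0,0,0],[-0.15,-0.1,4,0,0,0,0],[-0.15,-0.1,4.3,0,0,0,0],[-0.15,-0.1,4.6,0,0,0,0],[-0.15,-0.1,4.8,0,0,0,0],[-0.15,-0.1,4.9,0,0,0,0],[-0.15,-0.1,4.9,0,0,0,0]],
  ],
)

```text
t: 38.2
tcp_pos: [0.4705, 0.1318, 0.08]
tool_rot: [-0.199, 0.98, 0.001, -0.001]
force: [-4.3, 3.7, 9.9]
finger_gap: -0.002
gripper_force: 4.5
```

>>> carry_out(
  targets=[
    [[0,0,0.1,0,0,0,0],[0,0,0.1,0,0,0,0],[0,0,-2,0,0,0,0],[0,0,-6,0,0,0,0],[0,0,-10,0,0,0,0],[0,0,-14,0,0,0,0],[0,3,-17,0,0,0,0],[0,6,-17,0,0,0,0],[0,9,-17,0,0,0,0],[0,12,-17,0,0,0,0],[0,12,-17,0,0,0,0],[0,12,-17,0,0,0,0]],
  ],
)

```text
t: 39.2
tcp_pos: [0.4245, 0.2426, 0.2494]
tool_rot: [-0.201, 0.98, -0.0, 0.001]
force: [0.7, -0.5, 0.4]
finger_gap: 0.001
gripper_force: 0.0
```

```bash
python3 - <<'E'
from h import *
np.set_printoptions(precision=4,suppress=True)
s=tool();print(s[0],s[2]["t"])
k=ci("scene");im=cams.snapshot("scene");a=cv2.cvtColor(cv2.imread("pics/scene0.png"),cv2.COLOR_BGR2RGB)
c2=cv2.cvtColor(cv2.imread("pics/c2s.png"),cv2.COLOR_BGR2RGB)
h=cv2.cvtColor(im,cv2.COLOR_RGB2HSV);m=((h[...,0]>4)&(h[...,0]<20)&(h[...,1]>170)&(h[...,2]>60)).astype(np.uint8);m[:,:385]=0;m[235:]=0
print("cover",cv2.boundingRect(m))
# cream lugs left on board (cream, low-sat bright) in scene board region vs removed
def blobs(im):
    h=cv2.cvtColor(im,cv2.COLOR_RGB2HSV);m=((h[...,1]<70)&(h[...,2]>150)).astype(np.uint8);m[:185]=0;m[270:]=0;m[:,:260]=0;m[:,345:]=0
    n,l,st,_=cv2.connectedComponentsWithStats(m);return st[1:][st[1:,4]>8]
print(blobs(a),"now",blobs(im))
# cups / bystanders: diff regions
d=np.abs(im.astype(int)-c2).max(2)>60
n,l,st,_=cv2.connectedComponentsWithStats(d.astype(np.uint8));print("vs c2",st[1:][st[1:,4]>25])
d=np.abs(im.astype(int)-a).max(2)>60
n,l,st,_=cv2.connectedComponentsWithStats(d.astype(np.uint8));print("vs start",st[1:][st[1:,4]>25])
E
```

```text
[0.4245 0.2426 0.2494] 39.2
cover (398, 121, 67, 71)
[[ 260  185   65   44 1303]
 [ 337  185    8    6   21]
 [ 313  198   11    8   31]
 [ 310  206   18   10   52]
 [ 285  220   12    9   35]
 [ 282  228   19   10   56]
 [ 260  244   25   26  236]
 [ 308  245   13    9   39]
 [ 305  253   20   11   61]] now [[260 185  65  44 928]
 [337 185   7   4  10]
 [267 252   6   7  20]
 [262 259   4   4   9]
 [267 262   4   3   9]
 [276 263   5   7  18]
 [260 265   5   5  10]
 [266 266   6   4  16]]
vs c2 [[ 241    0   13    9   68]
 [ 288    0   23   24  240]
 [ 370    0   16    6   60]
 [ 383   28   32   72 1291]
 [ 245   32   37   33  203]
 [ 181   47   17   36   98]
 [ 423   56   45   86 2101]
 [ 247   80    8    6   28]
 [ 258  110   30   28  312]
 [ 313  130   64   30  523]
 [ 279  142   11    7   31]
 [ 290  144   36   20  142]
 [ 320  144   21   13   77]
 [ 327  159   24   19   54]
 [ 321  164   11    7   31]
 [ 342  177   13    9   34]]
vs start [[ 194    0   10   27  185]
 [ 220    0   22   14  178]
 [ 237    0   53   63 1822]
 [ 370    0   16    7   61]
 [ 352   28   63   72 1338]
 [ 183   49   23   43  560]
 [ 273   63   13    5   26]
 [ 252   71   13   12   38]
 [ 331   76   12    6   27]
 [ 217   79   28   11   50]
 [ 249   85  128   84 2358]
 [ 198   97    6   12   26]
 [ 186  131   17   20  117]
 [ 395  144   70   48 2417]
 [ 312  200   13   12   77]
 [ 308  206   20   11   27]
 [ 284  223   14   12   73]
 [ 355  222   49   51 1057]
 [ 281  230   20   10   26]
 [ 307  248   15   12   82]
 [ 304  255   19   10   27]
 [ 331  269   27   23  374]
 [ 192  271   74   64 3718]]
```

```bash
python3 -c "
from station import sign_off
print(sign_off())"
```

```text
the job is handed in; nothing more can be done
None
```

The job is handed in at about 39 s: the three lugs that were there are in the bowl, the cover is seated and released, blue, yellow and green were pressed fully in that order with red never pressed, and the cups are nested; the camera checks showed no movement of the screw bin, glue or tape.

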